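Put the picture-hanging hardware back in its trays

ROBOT

A 6-joint arm with a two-finger parallel gripper is mounted at the origin on the work surface. World frame = base frame: x ahead of the robot, y to its left, z up, the work surface at z = 0. Lengths are in m, angles in rad, forces in N, time in s.
With the tool pointing down it reaches from about 0.275 to 0.75 m from the base axis. Payload 10.2 kg.
Tool frame: the origin (TCP) lies midway between the tips of the shut fingers; the grasp point (between the pads) lies bot.grip_point_offset behind it (bot.grip_point_offset is the distance from the TCP to the grasp point, in m); z points along the fingers, y is the direction in which the jaws open and shut (so a half turn about z gives the same grasp; the last joint's range is limited). The gripper opens to 85 mm and grips with 20 to 120 N. Pads are 22 mm wide; open, the fingers measure 114 mm over their backs; the gripper's body (76 mm by 85 mm) begins 54 mm behind the grasp point. The pads swing forward as they close: fully open they stand 13 mm farther back than shut.
Start: joints at [-1.335, 0.313, 1.498, -0, 1.331, -0.223], TCP at [0.232, -0.471, 0.231] pointing down, gripper open.
Joint ranges: [-2.94, 2.94], [-0.97, 2.17], [0.19, 2.56], [-1.23, 4.37], [0.02, 3.11], [-2.88, 2.88]. Speed limits (rad/s): [2.39, 2.39, 3.01, 3.14, 3.14, 3.14].

INTERFACE

Orientations are given as a unit quaternion [w, x, y, z].
In Python, from rig import monitor, cams, order, bot gives the robot as it stands.
- The arm moves only by the tool send_rows, never from a script. Its arguments are lists of equal length, an entry for each row: "claw": the finger opening in mm, from 0 to 85.4; "xyz": the shift along the world's x, y, z in mm, a list of three; "rotation": the turn, a rotation vector about the world's x, y, z in degrees, a list of three. In form: {"claw": [claw, ...], "xyz": [[x, y, z], ...], "rotation": [[ax, ay, az], ...]}. A call has 1 to 5 rows; each row shifts and turns the commanded pose from where the row before left it; what a row does not reach is not made up. A row lasts 1/10 s, in which the tool goes at most 50 mm and 8.59 degrees, less where a joint would pass 70% of its speed; a pose out of reach is approached as far as the arm can. A call is refused whole if a number of a shift passes 50 or a number of a turn 8.59, either way. A call with a gripper value outside its range is refused whole. The fingers move at their own pace and stop on an object; "newtons" is the grip in N (left out, the last holds). Time passes only in rows, so rows that do not move let the fingers close. It gives the time, the measured TCP pose, the force and the opening at its end, in the units of the state.
- monitor.state(): the state, without advancing time (a new reading comes with each control period).
- cams.read_camera(name): name is "side" or "top" or "wrist"; returns a dict with "pixels" (480x640x3 uint8, red, green, blue), "fx", "fy", "cx", "cy" (pixels), "world_to_cam" (4x4, takes a point from world to camera coordinates). Camera axes: x right, y down, z forward; pixel columns grow to the right and rows downward; lengths in m; the calibration is good to about 2 mm. The wrist camera is an equidistant fisheye: a pixel r from the principal point sees the ray r / f radians off the axis. A picture is of the moment at which its call begins. There is no depth.
- order.finish_job(): hands the job in, once; it reports no verdict.
The state is a dict: "time": time; "joint_positions": joint angles; "qvel": joint speeds; "effort": joint torques, N m; "eef_pos": TCP position; "orientation": TCP orientation; "force": force on the tool from outside, world axes, zero at the start; "wrist_torque": the same for the moment, N m; "grip_width": opening from 0.0 (shut) to 1.0 (fully open).
Only numpy, scipy, OpenCV 4.12 (cv2) and the standard library are available. Lean on these libraries where they do the work, as an engineer would, in place of code of your own. Each camera call takes 0.05 s, during which the arm holds its last target.

TASK

Tidy the hanging hardware away: stand one chrome rail slider upright in each of the two square bays of the teal tray, stand one brass coat peg upright in each of the two round wells of the grey hook case, and lay the small hammer flat on the floor of the T-shaped black tray with its head in the wide bay and its handle in the long narrow one. Leave the glass paperweight and the tape measure where they are.

Things in the scene. Friction and masses are not known exactly. Their poses are not given: they have to be found in the camera images.
- slider_1: chrome picture rail slider standing on its foot, one of two alike, 60 g: foot block 40 (own x) x 26 (y) x 14 mm high with an upright hanging tab on its middle, 22 (x) x 12 mm thick (y), top 44 mm above the underside, a dark round eye on its wide faces. Origin: centre of the underside, z up, x along the foot's long side.
- slider_2: chrome picture rail slider standing on its foot, one of two alike, 60 g: foot block 40 (own x) x 26 (y) x 14 mm high with an upright hanging tab on its middle, 22 (x) x 12 mm thick (y), top 44 mm above the underside, a dark round eye on its wide faces. Origin: centre of the underside, z up, x along the foot's long side.
- peg_1: brass coat peg standing upright, one of two alike, 50 g: round base 32 mm diameter x 7 mm, stem 14 mm diameter, round knob 22 mm diameter from 30 to 46 mm above the underside. Origin: centre of the underside, z up.
- peg_2: brass coat peg standing upright, one of two alike, 50 g: round base 32 mm diameter x 7 mm, stem 14 mm diameter, round knob 22 mm diameter from 30 to 46 mm above the underside. Origin: centre of the underside, z up.
- hammer: small hammer lying flat on its side, 180 g: light wooden handle 20 mm wide (own y) x 22 mm high, butt 103 mm behind the origin (-x); dark steel head across it (72 mm along y, 24 x 24 mm thick), centred 50 mm ahead of the origin, front at +62 mm. Origin: on the underside, in the handle's middle line; z up, +x from handle towards head. Balance point 15 to 20 mm ahead of the origin.
- parts_tray: fixed teal plastic open tray, 80 (own x) x 164 (y) x 16 mm high, walls and floor 4 mm; a dividing wall in its middle makes two nearly square bays, 72 (x) x 76 mm (y) inside, centred at y = +40 and -40 mm; bay floors 4 mm up, walls and divider top at 16 mm. Origin: centre of the underside, z up.
- hook_case: fixed grey plastic case insert, 76 (own x) x 160 (y) x 16 mm high, with two round wells 57 mm in diameter at x = 0, y = +40 and -40 mm, floors 4 mm up, rims at 16 mm; a thin pale lid, 5 mm thick, lies open flat along its +x side (to x = 87 mm). Origin: centre of the insert's underside, z up.
- hammer_tray: fixed T-shaped tray, black walls, grey floor 4 mm up, walls 4 mm thick, top at 12 mm; wide head bay inside from x = 26 to 74 mm, 96 mm across (y), open to the narrow handle bay from x = -115 to 26 mm, 44 mm across. Laid properly, the hammer has its origin right above this origin and its x along this x. Origin: underside, in the middle line; z up, +x from narrow to wide bay.
- paperweight: bystander: glass dome paperweight, 56 mm diameter x 34 mm high, loose; origin: centre of the underside
- tape_measure: bystander: black tape measure, 54 x 54 x 30 mm with a yellow disc on top, loose; origin: centre of the underside

How it is judged:
By the outcome, as a careful person would: the job done as asked, in the order asked, and still so for the second after the job is handed in, with the robot touching nothing.
It also fails if it takes over 115 s, if anything falls off the work surface, if the arm or the gripper's body presses on something with over 40 N, if the wrist force passes 120 N, or if a joint passes its speed limit or range.

## Working session

There is one attempt and no reset: what is moved stays moved. The work goes in short steps, Python scripts to look and compute and a tool call to move; the robot and the scene stay as the last step left them, time stands still between calls to the robot, and variables do not carry over. Pictures are saved under pics/ and viewed, and the job is handed in when it is done.

Besides the shell and the picture viewer there is one more tool, called after ">>>" as name(argument=value, ...) on one line, values as JSON. send_rows: Moves the arm, as the interface text tells. Its arguments: {"type":"object","properties":{"claw":{"type":"array"},"xyz":{"type":"array"},"rotation":{"type":"array"},"newtons":{"type":"number"}},"required":["claw","xyz","rotation"]}

```bash
ls; mkdir -p pics
python3 - <<'E'
from rig import monitor, cams, order, bot
import cv2
print(monitor.state(), bot.grip_point_offset)
for n in ["top","side","wrist"]:
    r=cams.read_camera(n); cv2.imwrite(f"pics/{n}0.png",r["pixels"][:,:,::-1]); print(n,r["fx"],r["fy"],r["cx"],r["cy"],r["world_to_cam"].round(4).tolist() if hasattr(r["world_to_cam"],'round') else r["world_to_cam"])
E
```

```text
pics
{'time': 0.0, 'joint_positions': array([-1.33538740e+00,  3.13475151e-01,  1.49845590e+00, -1.47072757e-05,
        1.33100802e+00, -2.23381226e-01]), 'qvel': array([-0.00055415, -0.00096105, -0.00068735, -0.00065068, -0.00036586,
        0.00057371]), 'effort': array([-5.05394928e-04, -4.12260211e+01, -2.59742153e+01, -2.22077460e-04,
        4.17216957e-03, -4.15690650e-06]), 'eef_pos': array([ 0.23243435, -0.47044645,  0.23071513]), 'orientation': array([-6.73153603e-04,  9.73803507e-01,  2.27390141e-01, -1.11904824e-05]), 'force': array([ 0.89495278,  0.59146094, -0.35265011]), 'wrist_torque': array([0.00221639, 0.06409781, 0.03290999]), 'grip_width': 1.0035436906398505} 0.0187
top 552.9036347529434 552.9036347529434 314.79445762955817 234.94175629369695 [[-0.0225, -0.9997, 0.0084, -0.0025], [-0.9911, 0.0212, -0.1312, 0.5254], [0.131, -0.0113, -0.9913, 1.213], [0.0, 0.0, 0.0, 1.0]]
side 461.18860621843254 461.18860621843254 309.06236285470555 236.6514859617627 [[0.9925, -0.1219, 0.0022, -0.5266], [-0.0857, -0.7104, -0.6986, 0.0573], [0.0867, 0.6932, -0.7155, 0.9219], [0.0, 0.0, 0.0, 1.0]]
wrist 371.64829954431775 371.64829954431775 323.60871824960105 239.09467269890172 [[0.443, -0.8965, -0.0019, -0.5224], [-0.8641, -0.4275, 0.2656, -0.0349], [-0.2389, -0.116, -0.9641, 0.3779], [0.0, 0.0, 0.0, 1.0]]
```

View pics/top0.png

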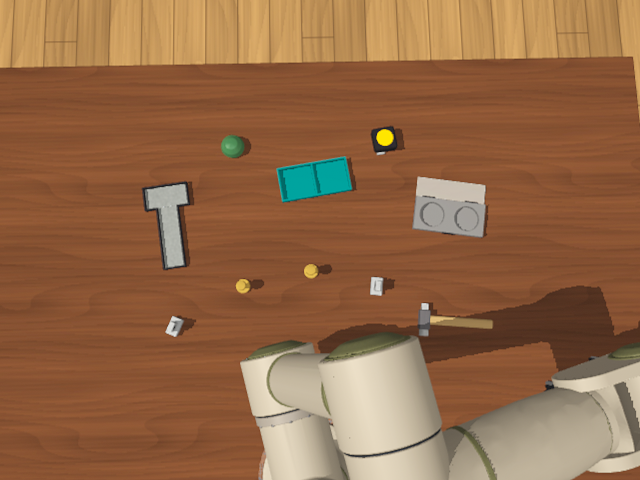

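View pics/side0.png

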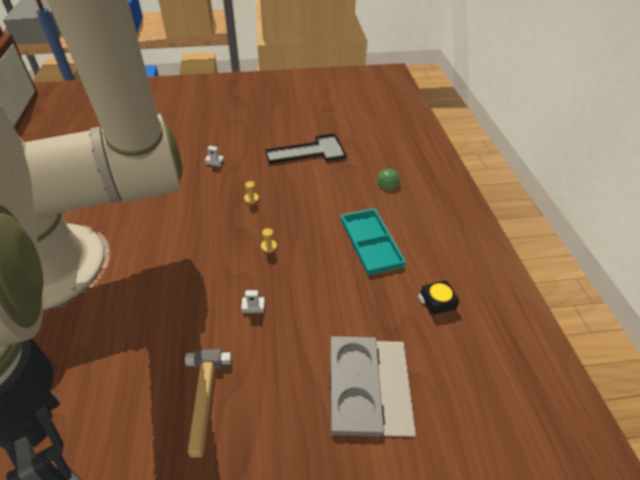

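View pics/wrist0.png

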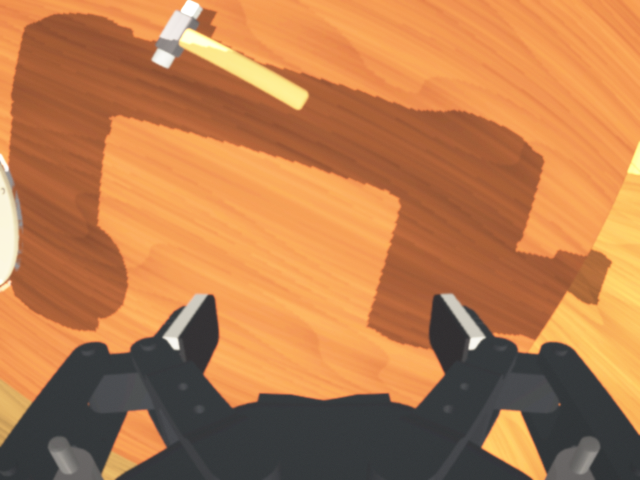

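The top view shows everything: sliders at about (377,286) and (175,326), pegs at (243,286) and (311,271), hammer head at (425,320), teal tray at (315,180), hook case at (449,215) and T-tray at (170,225). Next I'll measure them with masks and rays.

```bash
cat > h.py <<'E'
from rig import monitor, cams, order, bot
import cv2, numpy as np
def cam(n):
    r=cams.read_camera(n); r["W"]=np.array(r["world_to_cam"]); r["name"]=n; return r
def ray(r,u,v):
    x=(u-r["cx"])/r["fx"]; y=(v-r["cy"])/r["fy"]
    if r["name"]=="wrist":
        t=np.hypot(x,y); s=np.sin(t)/max(t,1e-9); d=np.array([x*s,y*s,np.cos(t)])
    else: d=np.array([x,y,1.])
    R=r["W"][:3,:3]; return -R.T@r["W"][:3,3], R.T@d
def onz(r,u,v,z):
    o,d=ray(r,u,v); return (o+d*(z-o[2])/d[2])[:2]
def rect(r,cnt,z):
    p=np.array([onz(r,*q,z) for q in cnt.reshape(-1,2)])
    return cv2.minAreaRect((p*1000).astype(np.float32)), p*1000
def save(r,name,x0=0,y0=0,w=640,h=480,k=1):
    im=r["pixels"][y0:y0+h,x0:x0+w,::-1]
    cv2.imwrite("pics/"+name,cv2.resize(im,None,fx=k,fy=k,interpolation=cv2.INTER_CUBIC))
E
python3 - <<'E'
from h import *
r=cam("top"); hsv=cv2.cvtColor(r["pixels"],cv2.COLOR_RGB2HSV)
def comps(m,name,z,amin=40):
    m=m.astype(np.uint8)*255; m[335:]=0; m[:75]=0
    cs,_=cv2.findContours(m,cv2.RETR_EXTERNAL,cv2.CHAIN_APPROX_NONE)
    for c in cs:
        if cv2.contourArea(c)>amin:
            (cc,s,a),p=rect(r,c,z); x,y,w,h=cv2.boundingRect(c)
            print(name,"px",(x,y,w,h),"c",np.round(cc,1),"size",np.round(s,1),"ang",round(a,1))
H,S,V=cv2.split(hsv)
comps((H>80)&(H<100)&(S>100),"teal",.016)
comps((H>18)&(H<35)&(S>120)&(V>100),"yellow",.03)
comps((S<70)&(V>70),"grey",.016)
comps((V<45),"black",.012)
save(r,"a.png",130,170,90,180,3.2); save(r,"b.png",220,240,290,110,2.7);
E
```

```text
teal px (277, 157, 75, 45) c [658.7 -14.8] size [ 82.3 164.1] ang 9.0
yellow px (236, 279, 14, 14) c [415.3 150. ] size [29.2 29. ] ang 88.7
yellow px (304, 264, 14, 14) c [445.5  -2.6] size [29.2 29.2] ang 88.7
yellow px (376, 129, 18, 17) c [ 751.7 -181.1] size [39.7 38.4] ang 88.9
grey px (165, 316, 19, 19) c [329.4 304.9] size [29.3 41.5] ang 66.8
grey px (418, 303, 13, 32) c [ 333.  -255.6] size [27.1 69.5] ang 87.3
grey px (370, 277, 14, 19) c [ 408.8 -150.7] size [28.6 41.4] ang 83.0
grey px (145, 184, 43, 85) c [554.7 317.5] size [191.4  95.9] ang 7.6
grey px (412, 177, 74, 61) c [ 587.1 -327.3] size [164.1 125.4] ang 81.5
black px (374, 137, 23, 15) c [ 735.7 -185.8] size [26.6 56.1] ang 17.7
```

Run:
```python
import cv2,numpy as np
im=cv2.imread("pics/top0.png")
A=cv2.resize(im[170:350,130:220],None,fx=3.2,fy=3.2); B=cv2.resize(im[150:340,355:500],None,fx=3.03,fy=3.03)
h=min(A.shape[0],B.shape[0]); cv2.imwrite("pics/c.png",np.hstack([A[:h],B[:h]]))
```

```text
(no output)
```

View pics/c.png

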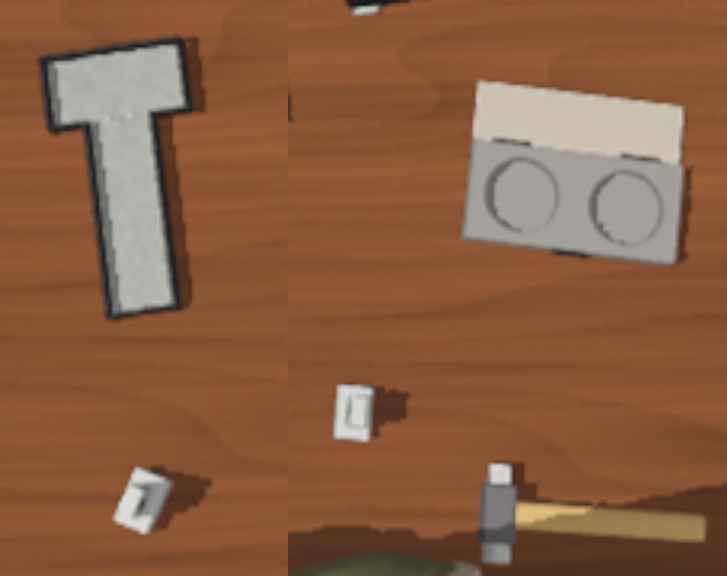

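>>> send_rows(claw=[60, 60, 60, 60, 60], xyz=[[25, 45, 0], [25, 45, 0], [25, 45, 0], [25, 45, 0], [25, 45, 0]], rotation=[[0, 0, -6.7], [0, 0, -6.7], [0, 0, -6.7], [0, 0, -6.7], [0, 0, -6.7]], newtons=40)

```text
time: 0.7
eef_pos: [0.354, -0.2511, 0.2313]
orientation: [0.0, 0.998, -0.064, 0.0]
force: [0.7, -0.6, -0.8]
grip_width: 0.699
```

>>> send_rows(claw=[60, 60, 60, 60], xyz=[[22, 45, -20], [20, 49, -30], [10, 0, -30], [0, 0, 0]], rotation=[[0, 0, 0], [0, 0, 0], [0, 0, 0], [0, 0, 0]])

```text
time: 1.1
eef_pos: [0.3997, -0.1692, 0.1555]
orientation: [-0.002, 0.998, -0.061, -0.002]
force: [-0.5, -0.0, 0.6]
grip_width: 0.702
```

Run:
```python
from h import *
s=monitor.state(); print({k:np.round(s[k],4) for k in s if k!='qvel'})
r=cam("wrist"); save(r,"w1.png"); r=cam("top"); save(r,"t1.png")
```

```text
{'time': np.float64(1.1), 'joint_positions': array([-0.6717,  0.199 ,  1.8595, -0.    ,  1.089 ,  1.0203]), 'effort': array([  1.8247, -31.2403, -22.1323,   0.1082,  -0.7944,   0.2337]), 'eef_pos': array([ 0.3997, -0.1692,  0.1555]), 'orientation': array([-0.0017,  0.9982, -0.0606, -0.0024]), 'force': array([-0.5126, -0.0408,  0.5731]), 'wrist_torque': array([0.0198, 0.0297, 0.0078]), 'grip_width': np.float64(0.7015)}
```

View pics/w1.png

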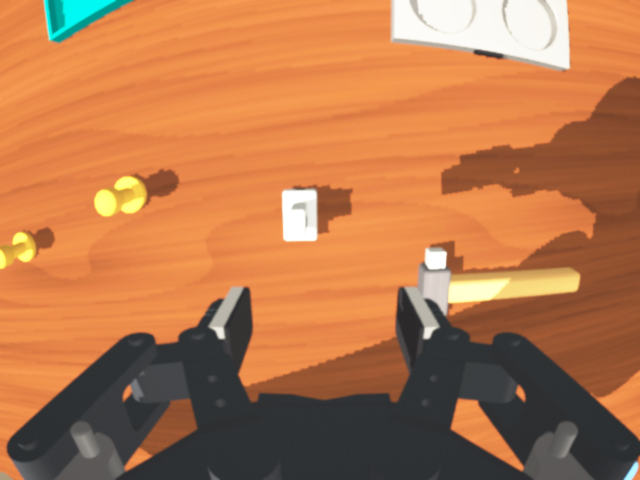

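View pics/t1.png

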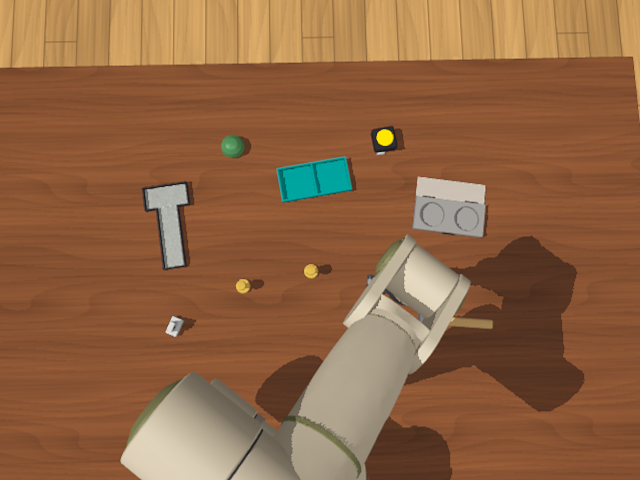

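```bash
cat >> h.py <<'E'
def comps(r,m,name,z,amin=40,roi=None):
    m=m.astype(np.uint8)*255
    if roi is not None:
        k=np.zeros_like(m); x,y,w,h=roi; k[y:y+h,x:x+w]=1; m=m*k
    cs,_=cv2.findContours(m,cv2.RETR_EXTERNAL,cv2.CHAIN_APPROX_NONE)
    for c in cs:
        if cv2.contourArea(c)>amin:
            (cc,s,a),p=rect(r,c,z); x,y,w,h=cv2.boundingRect(c)
            print(name,"px",(x,y,w,h),"c",np.round(cc,1),"size",np.round(s,1),"ang",round(a,1))
def hsv(r): return cv2.split(cv2.cvtColor(r["pixels"],cv2.COLOR_RGB2HSV))
E
python3 - <<'E'
from h import *
r=cam("wrist"); H,S,V=hsv(r); s=monitor.state(); print(s["eef_pos"],s["orientation"])
o,_=ray(r,320,240); print("campos",o)
comps(r,(S<70)&(V>120),"slider",.012,roi=(260,170,80,90))
save(r,"w1c.png",250,170,100,90,6)
comps(r,(S>150)&(H>20)&(H<40),"peg/handle",.003)
E
```

```text
[ 0.40039363 -0.17191646  0.15921776] [ 3.95109806e-04  9.98060172e-01 -6.22536739e-02  4.65541328e-04]
campos [ 0.4657509  -0.17827322  0.30040769]
slider px (279, 190, 35, 52) c [ 408.2 -148.9] size [26.9 41.5] ang 82.6
peg/handle px (0, 251, 12, 19) c [400.9 198.3] size [20.6 24.4] ang 62.9
peg/handle px (13, 234, 22, 30) c [413.5 157.3] size [35.4 33.3] ang 66.1
peg/handle px (94, 178, 50, 40) c [442.   12.1] size [32.9 56.3] ang 15.5
```

View pics/w1c.png

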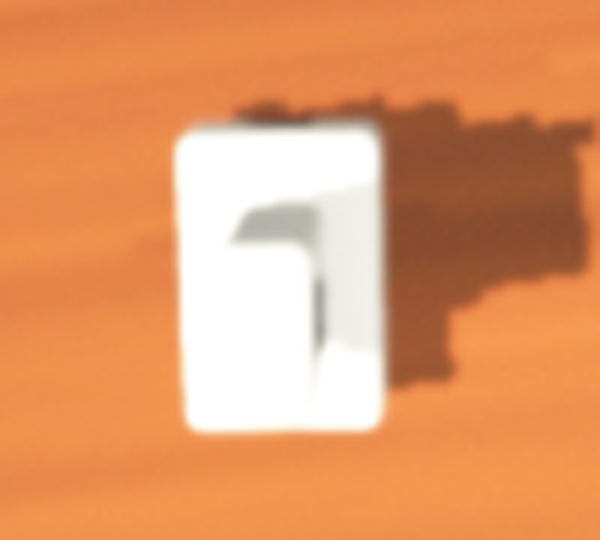

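>>> send_rows(claw=[50, 50, 50], xyz=[[0, 0, -30], [0, 0, -40], [0, 0, 0]], rotation=[[0, 0, 0], [0, 0, 0], [0, 0, 0]])

```text
time: 1.55
eef_pos: [0.3986, -0.1708, 0.0862]
orientation: [-0.002, 0.998, -0.063, -0.002]
force: [-0.2, 0.5, 0.6]
grip_width: 0.586
```

>>> send_rows(claw=[50, 50], xyz=[[0, 0, 0], [0, 0, 0]], rotation=[[0, 0, 0], [0, 0, 0]])

```text
time: 1.75
eef_pos: [0.4012, -0.1721, 0.0903]
orientation: [0.001, 0.998, -0.062, 0.001]
force: [0.9, -0.2, 1.0]
grip_width: 0.585
```

>>> send_rows(claw=[45, 45, 45, 45], xyz=[[8, 23, 0], [0, 0, -30], [0, 0, -40], [0, 0, 0]], rotation=[[0, 0, 0], [0, 0, 0], [0, 0, 0], [0, 0, 0]])

```text
time: 2.15
eef_pos: [0.4071, -0.1472, 0.0165]
orientation: [-0.001, 0.998, -0.062, -0.002]
force: [-0.6, -0.5, 0.5]
grip_width: 0.524
```

Run:
```python
from h import *
r=cam("wrist"); save(r,"w2.png"); r=cam("side"); save(r,"s2.png",180,220,160,120,5)
s=monitor.state(); print(s["eef_pos"],s["orientation"])
```

```text
[ 0.40903891 -0.14861899  0.01971863] [ 3.55489819e-04  9.98084529e-01 -6.18613537e-02  5.65458656e-04]
```

View pics/w2.png

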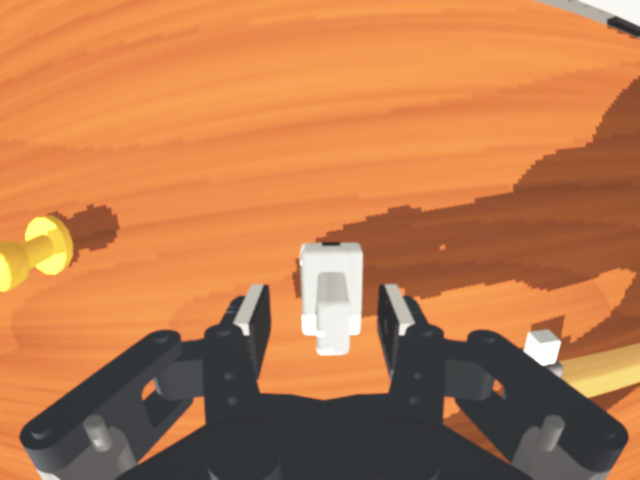

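View pics/s2.png

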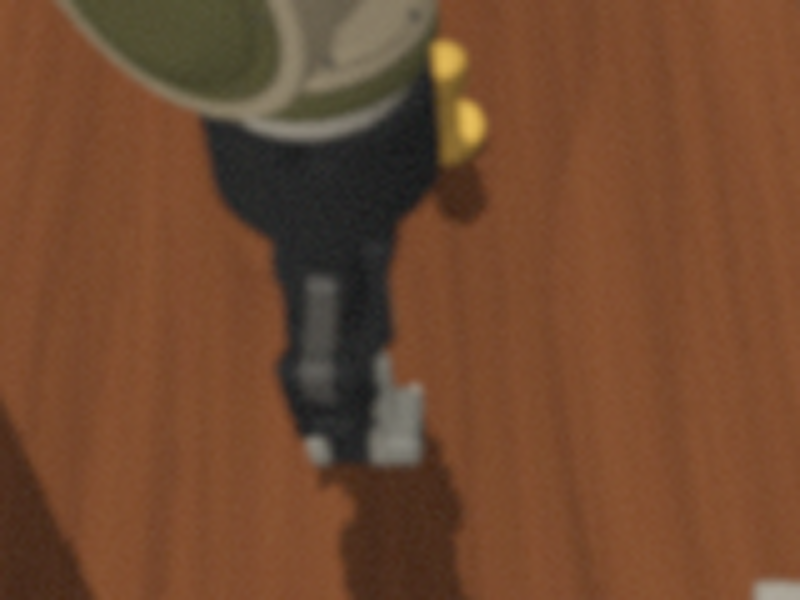

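>>> send_rows(claw=[30, 8, 8, 8, 8], xyz=[[0, -2.5, -1], [0, 0, 0], [0, 0, 0], [0, 0, 0], [0, 0, 0]], rotation=[[0, 0, 0], [0, 0, 0], [0, 0, 0], [0, 0, 0], [0, 0, 0]], newtons=40)

```text
time: 2.75
eef_pos: [0.4091, -0.1513, 0.0186]
orientation: [0.001, 0.998, -0.062, 0.001]
force: [-1.9, -1.2, 9.1]
grip_width: 0.133
```

>>> send_rows(claw=[8, 8, 8, 8], xyz=[[0, 0, 0], [0, 0, 20], [0, 0, 40], [0, 0, 0]], rotation=[[0, 0, 0], [0, 0, 0], [0, 0, 0], [0, 0, 0]])

```text
time: 3.15
eef_pos: [0.4104, -0.1519, 0.0814]
orientation: [0.002, 0.998, -0.062, 0.004]
force: [-1.2, -0.6, -0.5]
grip_width: 0.131
```

Run:
```python
from h import *
r=cam("wrist"); save(r,"w3.png")
s=monitor.state(); print(s["eef_pos"],s["orientation"],s["grip_width"])
```

```text
[ 0.40948712 -0.15131056  0.07939043] [ 0.00144858  0.99808405 -0.06181114  0.00234675] 0.13311796376400703
```

View pics/w3.png

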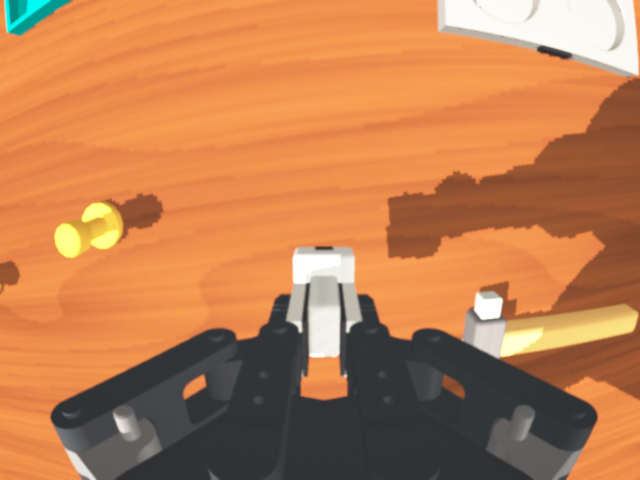

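>>> send_rows(claw=[8, 8, 8, 8, 8], xyz=[[20, 5, 30], [40, 15, 0], [40, 15, 0], [40, 15, 0], [40, 15, 0]], rotation=[[0, 0, 4], [0, 0, 4], [0, 0, 4], [0, 0, 4], [0, 0, 0]])

```text
time: 3.7
eef_pos: [0.5894, -0.0845, 0.1063]
orientation: [-0.0, 0.997, 0.079, -0.001]
force: [-0.0, -1.4, -0.9]
grip_width: 0.13
```

>>> send_rows(claw=[8, 8, 8, 8, 8], xyz=[[40, 15, 0], [25, 10, 0], [10, 7, 0], [0, 0, 0], [0, 0, 0]], rotation=[[0, 0, 0], [0, 0, 0], [0, 0, 0], [0, 0, 0], [0, 0, 0]])

```text
time: 4.2
eef_pos: [0.6626, -0.0537, 0.1063]
orientation: [-0.0, 0.997, 0.078, -0.001]
force: [0.1, -0.2, -0.8]
grip_width: 0.131
```

Run:
```python
from h import *
r=cam("wrist"); save(r,"w4.png"); H,S,V=hsv(r); comps(r,(H>80)&(H<100)&(S>100),"teal",.016,400)
s=monitor.state(); print(s["eef_pos"],s["orientation"],s["grip_width"])
```

```text
teal px (146, 175, 245, 121) c [659.3 -12.5] size [ 81.6 163.6] ang 8.9
[ 0.66256777 -0.05394156  0.10662232] [-1.17940263e-04  9.96992722e-01  7.74929544e-02 -5.83254665e-04] 0.13027216919456125
```

View pics/w4.png

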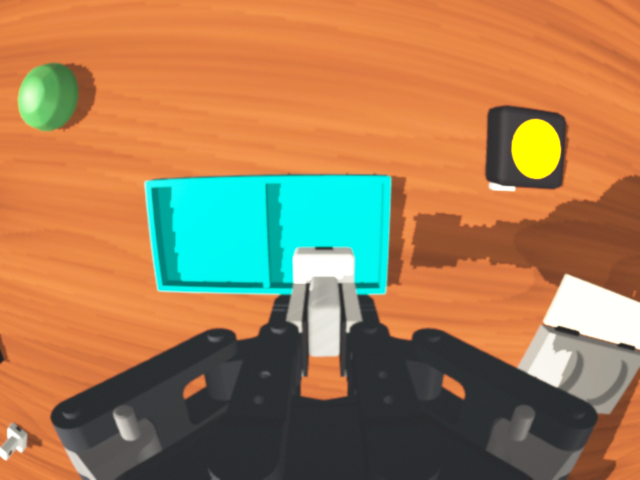

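>>> send_rows(claw=[8, 8, 8, 8, 8], xyz=[[3, 2, -40], [0, 0, -30], [0, 0, -12], [0, 0, -1.5], [0, 0, 0]], rotation=[[0, 0, 0], [0, 0, 0], [0, 0, 0], [0, 0, 0], [0, 0, 0]])

```text
time: 4.75
eef_pos: [0.6664, -0.052, 0.0244]
orientation: [0.0, 0.997, 0.077, 0.0]
force: [1.1, 1.1, -0.2]
grip_width: 0.133
```

>>> send_rows(claw=[8, 8, 8], xyz=[[0, 0, -1.5], [0, 0, 0], [0, 0, 0]], rotation=[[0, 0, 0], [0, 0, 0], [0, 0, 0]])

```text
time: 5.05
eef_pos: [0.6664, -0.0516, 0.0224]
orientation: [0.0, 0.997, 0.078, 0.0]
force: [-0.7, -0.5, -0.4]
grip_width: 0.133
```

>>> send_rows(claw=[20, 32, 40, 40, 40], xyz=[[0, 0, 0], [0, 0, 0], [0, 0, 0], [0, 0, 30], [0, 0, 40]], rotation=[[0, 0, 0], [0, 0, 0], [0, 0, 0], [0, 0, 0], [0, 0, 0]])

```text
time: 5.55
eef_pos: [0.6652, -0.0513, 0.091]
orientation: [-0.001, 0.997, 0.078, -0.002]
force: [0.8, -0.2, 0.8]
grip_width: 0.467
```

Run:
```python
from h import *
r=cam("wrist"); save(r,"w5.png")
s=monitor.state(); print(s["eef_pos"],s["orientation"],s["force"],s["grip_width"])
```

```text
[ 0.66872235 -0.05201247  0.10015561] [0.00144761 0.99695997 0.07778471 0.00427325] [ 1.89180047 -0.82151285  6.38150372] 0.4656893058641274
```

View pics/w5.png

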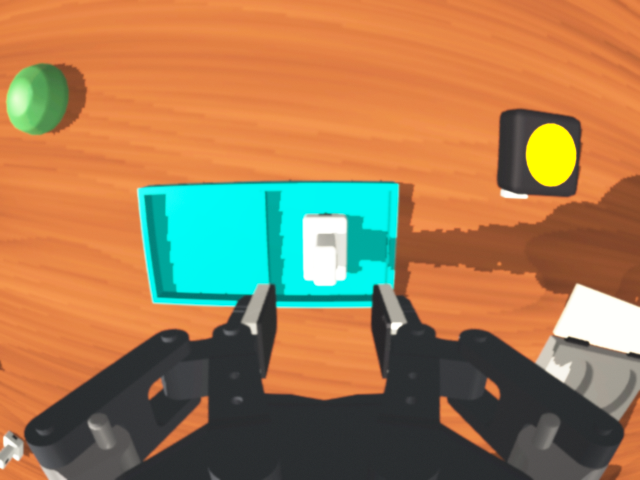

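>>> send_rows(claw=[45, 45, 45, 45, 45], xyz=[[-30, 35, 30], [-38, 40, 0], [-38, 40, 0], [-38, 40, 0], [-38, 40, 0]], rotation=[[0, 0, -4], [0, 0, -4], [0, 0, -4], [0, 0, -4], [0, 0, -4]])

```text
time: 6.1
eef_pos: [0.4998, 0.1265, 0.1196]
orientation: [-0.0, 0.995, -0.098, 0.0]
force: [0.7, 0.8, -0.5]
grip_width: 0.531
```

>>> send_rows(claw=[45, 45, 45, 45, 45], xyz=[[-38, 40, 0], [-38, 40, 0], [-38, 40, 0], [-20, 30, 0], [0, 0, 0]], rotation=[[0, 0, -4], [0, 0, -4], [0, 0, -4], [0, 0, 0], [0, 0, 0]])

```text
time: 6.6
eef_pos: [0.3757, 0.2666, 0.1197]
orientation: [-0.0, 0.98, -0.198, 0.0]
force: [0.7, -0.7, -0.4]
grip_width: 0.529
```

Run:
```python
from h import *
s=monitor.state(); print(s["eef_pos"],s["orientation"],s["joint_positions"])
r=cam("wrist"); save(r,"w6.png")
s=monitor.state(); print(s["eef_pos"],s["orientation"],s["force"],s["grip_width"])
```

```text
[0.37571339 0.26659099 0.1196604 ] [-3.31830113e-04  9.80214851e-01 -1.97936191e-01  1.75528115e-05] [3.61590539e-01 3.01886869e-01 1.83271774e+00 6.42965431e-04
 1.00660541e+00 2.33054719e+00]
[0.37712819 0.2653003  0.11964767] [-2.04579475e-04  9.80120469e-01 -1.98402879e-01  3.48876403e-04] [-0.6249613   0.33829832  0.49961455] 0.5247913304702686
```

View pics/w6.png

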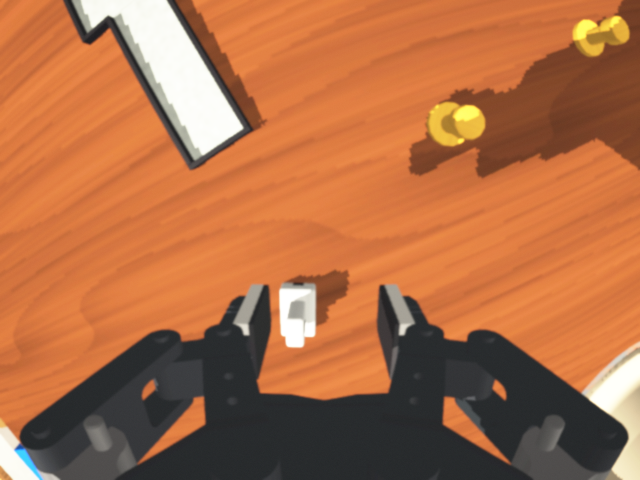

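Run:
```python
from h import *
r=cam("wrist"); H,S,V=hsv(r)
comps(r,(S<70)&(V>120),"slider",.010,roi=(273,275,60,80))
comps(r,(S<70)&(V>120),"slider",.016,roi=(273,275,60,80))
save(r,"w6c.png",260,265,80,90,6)
```

```text
slider px (279, 285, 36, 65) c [324.2 311.1] size [26.7 55.4] ang 66.5
slider px (279, 285, 36, 65) c [326.9 309.4] size [26.1 54.1] ang 66.5
```

View pics/w6c.png

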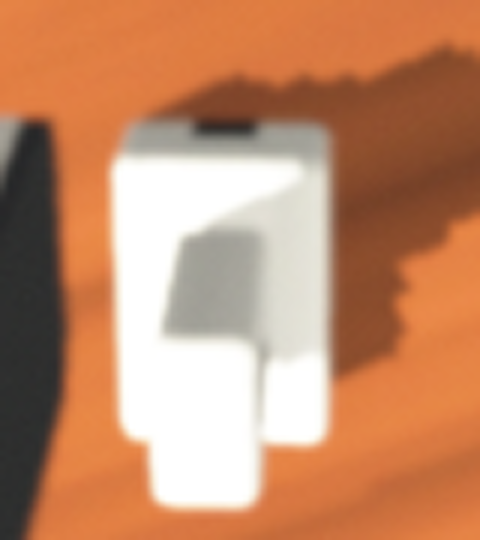

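Run:
```python
from h import *
r=cam("wrist")
print(onz(r,296.8,314.5,.014)*1000)
c=[onz(r,260+a/6,265+b/6,.014)*1000 for a,b in [(113,155),(328,155),(330,440),(122,440)]]
print(np.round(c,1))
```

```text
[330.03791734 307.4903857 ]
[[352.6 311.6]
 [342.6 287.5]
 [305.9 303.2]
 [315.9 328. ]]
```

>>> send_rows(claw=[45, 45, 45, 45, 45], xyz=[[-23, 20, 0], [-24, 21, 0], [0, 0, -35], [0, 0, -35], [0, 0, 0]], rotation=[[0, 0, 0], [0, 0, 0], [0, 0, 0], [0, 0, 0], [0, 0, 0]])

```text
time: 7.25
eef_pos: [0.3298, 0.3033, 0.0465]
orientation: [0.002, 0.98, -0.201, -0.003]
force: [-0.3, -1.1, -0.1]
grip_width: 0.526
```

Run:
```python
from h import *
r=cam("wrist"); save(r,"w7.png")
s=monitor.state(); print(s["eef_pos"],s["orientation"],s["force"],s["grip_width"])
```

```text
[0.33102626 0.30400435 0.04859498] [ 0.00114198  0.97960979 -0.20090195 -0.00132988] [-0.60745919  0.62865238 -0.00272253] 0.5262896880094196
```

View pics/w7.png

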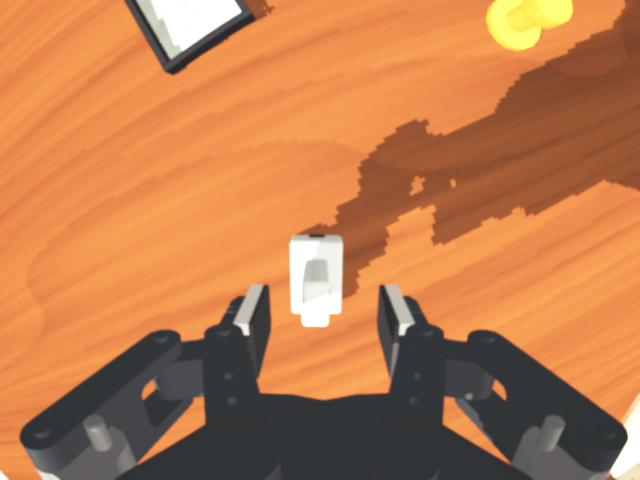

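>>> send_rows(claw=[45, 45, 40, 8, 8], xyz=[[0, 3.5, 0], [0, 0, -28], [0, 0, 0], [0, 0, 0], [0, 0, 0]], rotation=[[0, 0, 0], [0, 0, 0], [0, 0, 0], [0, 0, 0], [0, 0, 0]])

```text
time: 7.8
eef_pos: [0.3318, 0.3089, 0.0228]
orientation: [-0.001, 0.98, -0.2, 0.001]
force: [-0.3, -0.1, -0.0]
grip_width: 0.131
```

>>> send_rows(claw=[8, 8, 8, 8, 8], xyz=[[0, 0, 0], [0, 0, 0], [0, 0, 0], [0, 0, 30], [0, 0, 40]], rotation=[[0, 0, 0], [0, 0, 0], [0, 0, 0], [0, 0, 0], [0, 0, 0]])

```text
time: 8.3
eef_pos: [0.3301, 0.308, 0.0914]
orientation: [0.001, 0.98, -0.2, -0.001]
force: [0.8, -0.2, -0.9]
grip_width: 0.13
```

Run:
```python
from h import *
r=cam("wrist"); save(r,"w8.png")
s=monitor.state(); print(s["eef_pos"],s["orientation"],s["force"],s["grip_width"])
```

```text
[0.33304735 0.30982713 0.09793555] [-0.00248769  0.97980023 -0.19994096  0.00298773] [4.55444289 3.48044307 6.97642514] 0.12655472388033806
```

View pics/w8.png

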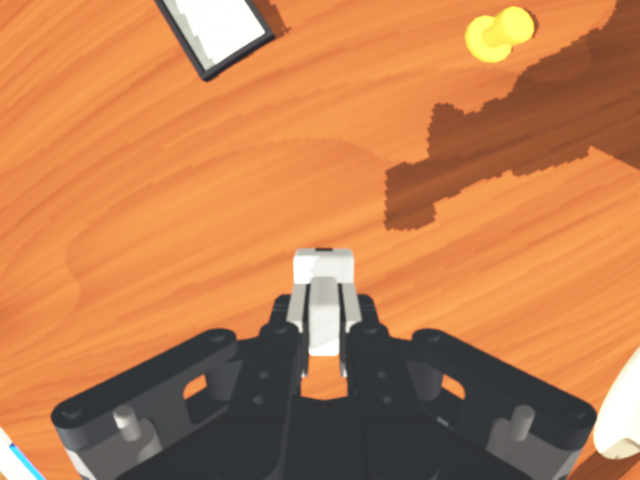

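>>> send_rows(claw=[8, 8, 8, 8, 8], xyz=[[20, -15, 30], [38, -33, 0], [38, -33, 0], [38, -33, 0], [38, -33, 0]], rotation=[[0, 0, 4], [0, 0, 4], [0, 0, 4], [0, 0, 4], [0, 0, 4]])

```text
time: 8.85
eef_pos: [0.5033, 0.1608, 0.1216]
orientation: [-0.0, 1.0, -0.026, 0.0]
force: [1.0, 1.8, -1.0]
grip_width: 0.128
```

>>> send_rows(claw=[8, 8, 8, 8, 8], xyz=[[38, -33, 0], [38, -33, 0], [38, -33, 0], [30, -26, 0], [0, 0, 0]], rotation=[[0, 0, 4], [0, 0, 4], [0, 0, 4], [0, 0, 0], [0, 0, 0]])

```text
time: 9.35
eef_pos: [0.6476, 0.0342, 0.1206]
orientation: [0.0, 0.997, 0.076, 0.001]
force: [-0.1, 0.5, -0.8]
grip_width: 0.127
```

>>> send_rows(claw=[8], xyz=[[0, 0, 0]], rotation=[[0, 0, 0]])

```text
time: 9.45
eef_pos: [0.6451, 0.0377, 0.1208]
orientation: [-0.0, 0.997, 0.077, -0.0]
force: [-0.9, 0.5, 0.5]
grip_width: 0.131
```

Run:
```python
from h import *
r=cam("wrist"); save(r,"w9.png"); H,S,V=hsv(r); comps(r,(H>80)&(H<100)&(S>100),"teal",.016,400)
s=monitor.state(); print(s["eef_pos"],s["orientation"],s["force"],s["grip_width"])
```

```text
teal px (281, 169, 230, 113) c [659.7 -12.1] size [ 80.4 163.5] ang 9.0
[0.64474006 0.03847959 0.12105816] [-1.93555742e-04  9.96974167e-01  7.77320278e-02 -4.53365203e-04] [-0.36903579  0.50680809 -1.04498607] 0.12466015464897216
```

View pics/w9.png

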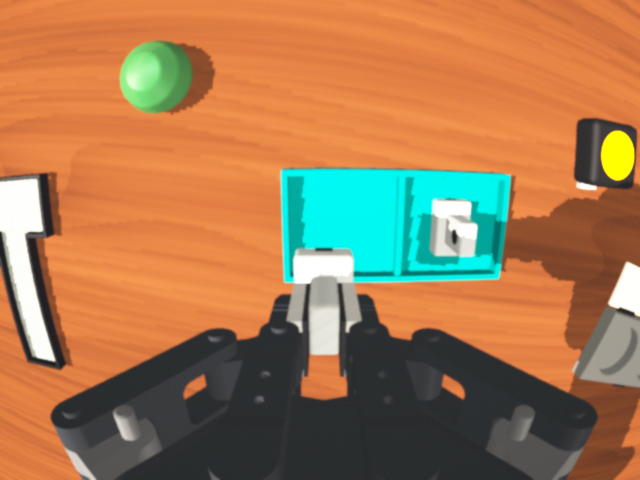

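>>> send_rows(claw=[8, 8, 8, 8, 8], xyz=[[8.5, -11, -25], [0, 0, -35], [0, 0, -25], [0, 0, -9], [0, 0, 0]], rotation=[[0, 0, 0], [0, 0, 0], [0, 0, 0], [0, 0, 0], [0, 0, 0]])

```text
time: 10.0
eef_pos: [0.6532, 0.0282, 0.0281]
orientation: [-0.0, 0.997, 0.078, -0.0]
force: [0.5, -0.4, -0.5]
grip_width: 0.134
```

>>> send_rows(claw=[8, 8], xyz=[[0, 0, -1], [0, 0, 0]], rotation=[[0, 0, 0], [0, 0, 0]])

```text
time: 10.2
eef_pos: [0.6538, 0.0275, 0.0271]
orientation: [0.0, 0.997, 0.078, 0.0]
force: [-1.0, 0.8, 0.2]
grip_width: 0.129
```

>>> send_rows(claw=[8, 8, 8], xyz=[[0, 0, -1.5], [0, 0, 0], [0, 0, 0]], rotation=[[0, 0, 0], [0, 0, 0], [0, 0, 0]])

```text
time: 10.5
eef_pos: [0.654, 0.0274, 0.0264]
orientation: [0.0, 0.997, 0.078, 0.001]
force: [-3.9, 2.3, 8.6]
grip_width: 0.129
```

>>> send_rows(claw=[20, 30, 40, 40, 40], xyz=[[0, 0, 0], [0, 0, 0], [0, 0, 0], [0, 0, 30], [-10, 0, 45]], rotation=[[0, 0, 0], [0, 0, 0], [0, 0, 0], [0, 0, 0], [0, 0, 0]])

```text
time: 11.0
eef_pos: [0.6428, 0.0271, 0.0981]
orientation: [-0.001, 0.997, 0.078, -0.002]
force: [-0.3, 0.7, -0.2]
grip_width: 0.469
```

Run:
```python
from h import *
r=cam("wrist"); save(r,"w10.png")
s=monitor.state(); print(s["eef_pos"],s["orientation"],s["force"],s["grip_width"])
```

```text
[0.64524562 0.02691186 0.10810502] [9.65512265e-04 9.96953916e-01 7.78756238e-02 4.16475470e-03] [ 2.27067485 -1.160006    7.80061978] 0.4666677307476325
```

View pics/w10.png

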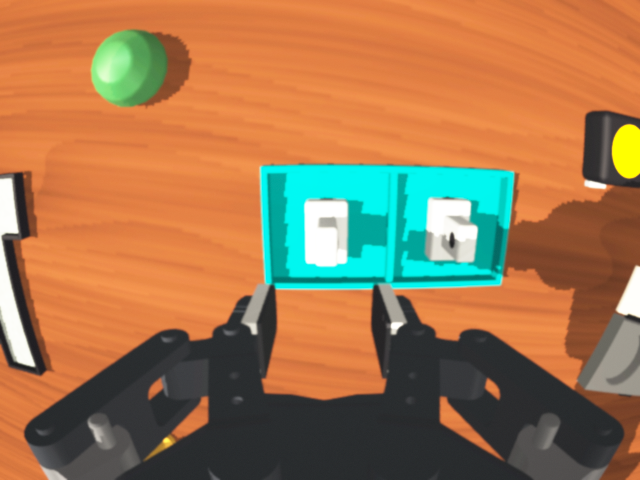

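>>> send_rows(claw=[50, 50, 50, 50, 50], xyz=[[-45, -8, 10], [-45, -8, 0], [-45, -8, 0], [-45, -6, 0], [-20, 0, 0]], rotation=[[0, 0, 0], [0, 0, 0], [0, 0, 0], [0, 0, 0], [0, 0, 0]])

```text
time: 11.55
eef_pos: [0.4407, -0.003, 0.1097]
orientation: [-0.0, 0.997, 0.077, -0.001]
force: [1.5, -0.1, 0.8]
grip_width: 0.584
```

>>> send_rows(claw=[50, 50], xyz=[[0, 0, 0], [0, 0, 0]], rotation=[[0, 0, 0], [0, 0, 0]])

```text
time: 11.75
eef_pos: [0.4446, -0.0032, 0.1103]
orientation: [0.0, 0.997, 0.078, 0.001]
force: [-0.3, -0.6, 0.5]
grip_width: 0.587
```

Run:
```python
from h import *
r=cam("wrist"); save(r,"w11.png"); 
s=monitor.state(); print(s["eef_pos"],s["orientation"],s["force"],s["grip_width"])
H,S,V=hsv(r); comps(r,(S>150)&(H>20)&(H<40),"peg",.003)
```

```text
[ 0.44484101 -0.00314448  0.11013339] [2.11146363e-04 9.96978579e-01 7.76739193e-02 6.55868332e-04] [ 0.65355044 -0.30848223  0.47154707] 0.5884584641942538
peg px (78, 223, 58, 51) c [407.1 170. ] size [32.7 61.8] ang 26.6
peg px (299, 212, 47, 58) c [440.4  -0.5] size [41.3 31.5] ang 2.4
```

View pics/w11.png

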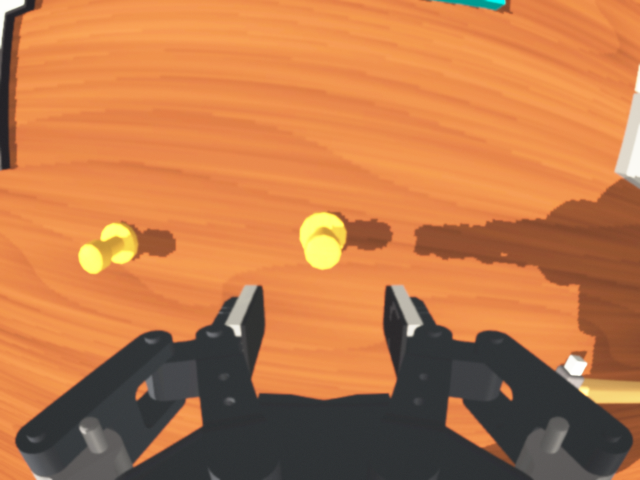

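Run:
```python
from h import *
r=cam("wrist")
for a,b in [((322,251),(323,235)),((92,259),(121,243))]:
    print(onz(r,*a,.044)*1000,onz(r,*b,.006)*1000)
```

```text
[ 4.46076803e+02 -2.06254247e-01] [445.86459143  -0.7658811 ]
[414.9810069  153.81425091] [415.92618387 151.25558027]
```

>>> send_rows(claw=[50, 50, 50, 50, 40], xyz=[[1, 2.5, -20], [0, 0, -40], [0, 0, -30], [0, 0, 0], [0, 0, 0]], rotation=[[0, 0, 0], [0, 0, 0], [0, 0, 0], [0, 0, 0], [0, 0, 0]])

```text
time: 12.35
eef_pos: [0.4455, -0.0005, 0.0203]
orientation: [-0.0, 0.997, 0.078, -0.0]
force: [0.6, 0.9, 0.4]
grip_width: 0.469
```

Run:
```python
from h import *
r=cam("wrist"); save(r,"w12.png"); 
s=monitor.state(); print(s["eef_pos"],s["orientation"],s["force"],s["grip_width"])
```

```text
[ 0.44590146 -0.0006278   0.02094405] [2.98769236e-04 9.96968406e-01 7.78023782e-02 8.35780398e-04] [0.15088115 0.86951532 0.21808485] 0.4706616077793534
```

View pics/w12.png

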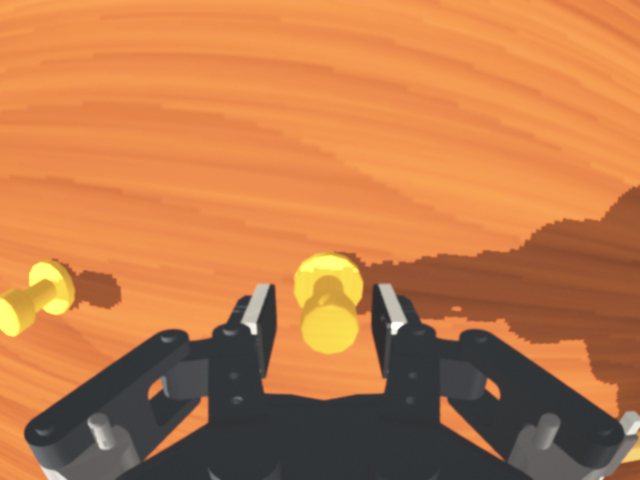

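>>> send_rows(claw=[35, 16, 16, 16, 16], xyz=[[0, -1.5, 0], [0, 0, 0], [0, 0, 0], [0, 0, 0], [0, 0, 0]], rotation=[[0, 0, 0], [0, 0, 0], [0, 0, 0], [0, 0, 0], [0, 0, 0]], newtons=40)

```text
time: 12.9
eef_pos: [0.4456, -0.0023, 0.0211]
orientation: [0.001, 0.997, 0.078, 0.001]
force: [-0.7, -1.1, 7.0]
grip_width: 0.241
```

>>> send_rows(claw=[16, 16, 16, 16], xyz=[[0, 0, 0], [0, 0, 20], [0, 0, 40], [0, 0, 0]], rotation=[[0, 0, 0], [0, 0, 0], [0, 0, 0], [0, 0, 0]])

```text
time: 13.3
eef_pos: [0.4471, -0.0025, 0.084]
orientation: [0.001, 0.997, 0.078, 0.004]
force: [-0.4, 0.6, -0.7]
grip_width: 0.242
```

Run:
```python
from h import *
r=cam("wrist"); save(r,"w13.png"); 
s=monitor.state(); print(s["eef_pos"],s["orientation"],s["force"],s["grip_width"])
```

```text
[ 0.44603381 -0.00226157  0.08199049] [8.62159525e-04 9.96971966e-01 7.77182994e-02 2.45395843e-03] [ 0.67019059 -0.3031619  -1.09934517] 0.24399902188031655
```

View pics/w13.png

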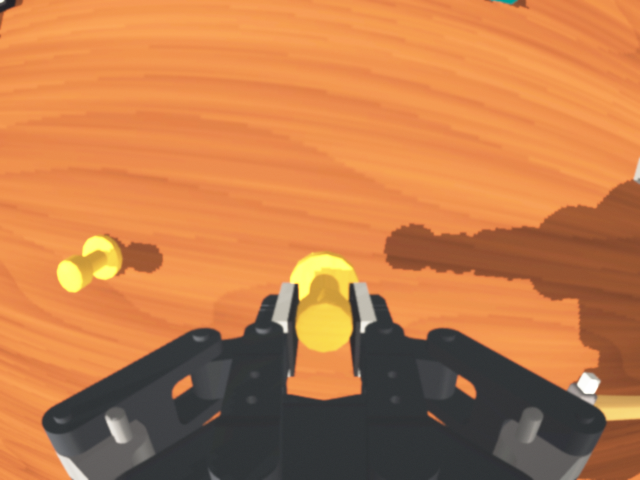

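>>> send_rows(claw=[16, 16, 16, 16, 16], xyz=[[5, -15, 30], [12, -35, 0], [12, -35, 0], [12, -35, 0], [12, -35, 0]], rotation=[[0, 0, 0], [0, 0, -4], [0, 0, -4], [0, 0, -4], [0, 0, -4]])

```text
time: 13.85
eef_pos: [0.4977, -0.1583, 0.1091]
orientation: [-0.0, 0.998, -0.063, -0.001]
force: [0.6, -0.1, -0.3]
grip_width: 0.241
```

>>> send_rows(claw=[16, 16, 16, 16, 16], xyz=[[12, -40, 0], [12, -40, 0], [12, -40, 0], [10, -30, 0], [5, -10, 0]], rotation=[[0, 0, 0], [0, 0, 0], [0, 0, 0], [0, 0, 0], [0, 0, 0]])

```text
time: 14.35
eef_pos: [0.5485, -0.3197, 0.1084]
orientation: [-0.0, 0.998, -0.063, -0.0]
force: [0.3, 0.4, -0.3]
grip_width: 0.24
```

>>> send_rows(claw=[16, 16, 16], xyz=[[5, -40, 0], [0, 0, 0], [0, 0, 0]], rotation=[[0, 0, 0], [0, 0, 0], [0, 0, 0]])

```text
time: 14.65
eef_pos: [0.5532, -0.357, 0.1085]
orientation: [-0.001, 0.998, -0.062, -0.001]
force: [-1.0, 0.1, -0.0]
grip_width: 0.237
```

Run:
```python
from h import *
r=cam("wrist"); save(r,"w14.png"); 
s=monitor.state(); print(s["eef_pos"],s["orientation"],s["force"],s["grip_width"])
t=cam("top"); save(t,"t14.png",380,150,140,110,5)
```

```text
[ 0.55341472 -0.3563413   0.10881691] [-6.90914078e-04  9.98082733e-01 -6.18865598e-02 -6.59117149e-04] [-0.61764851 -0.56387949  0.21857414] 0.23711773212779966
```

View pics/w14.png

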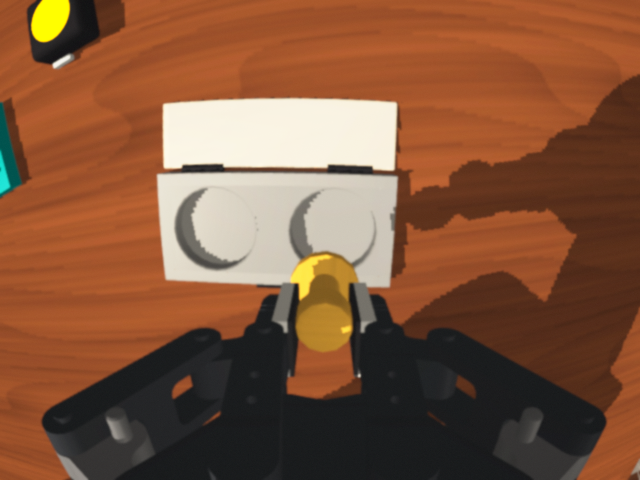

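View pics/t14.png

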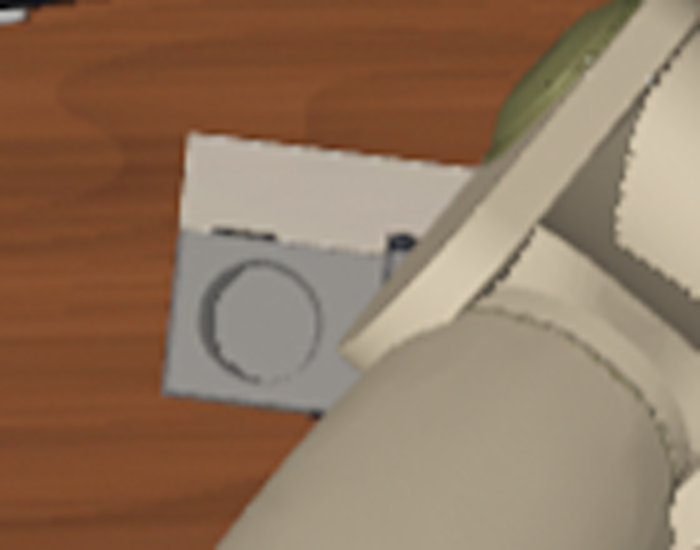

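Run:
```python
from h import *
r=cam("wrist")
for p in [(216.5,228.5),(333.5,230)]: print(onz(r,*p,.016)*1000)
c=np.array([onz(r,*p,.016)*1000 for p in [(158,174),(397,178),(390,287),(165,279)]]); print(c.round(1)); m=c.mean(0)
d=(c[0]+c[3]-c[1]-c[2]);d/=np.linalg.norm(d);print(m,m+40*d,m-40*d,d)
```

```text
[ 570.64451503 -284.30247352]
[ 559.87186736 -361.75384949]
[[ 613.6 -249.1]
 [ 589.1 -406.3]
 [ 514.8 -396. ]
 [ 538.8 -236.7]]
[ 564.08193221 -322.00066951] [ 570.1399713  -282.46207872] [ 558.02389312 -361.53926031] [0.15145098 0.98846477]
```

>>> send_rows(claw=[16, 16, 16, 16, 16], xyz=[[5.5, -5.5, -20], [0, 0, -35], [0, 0, -20], [0, 0, -7], [0, 0, 0]], rotation=[[0, 0, 0], [0, 0, 0], [0, 0, 0], [0, 0, 0], [0, 0, 0]])

```text
time: 15.3
eef_pos: [0.5592, -0.3618, 0.0276]
orientation: [-0.0, 0.998, -0.062, -0.0]
force: [0.9, 0.0, -0.2]
grip_width: 0.246
```

>>> send_rows(claw=[16, 16], xyz=[[0, 0, -1], [0, 0, 0]], rotation=[[0, 0, 0], [0, 0, 0]])

```text
time: 15.5
eef_pos: [0.5598, -0.3628, 0.0283]
orientation: [0.001, 0.998, -0.062, 0.001]
force: [0.8, -0.0, -0.0]
grip_width: 0.24
```

>>> send_rows(claw=[16, 16, 16], xyz=[[0, 0, -2], [0, 0, 0], [0, 0, 0]], rotation=[[0, 0, 0], [0, 0, 0], [0, 0, 0]])

```text
time: 15.8
eef_pos: [0.5594, -0.3625, 0.0252]
orientation: [0.0, 0.998, -0.062, 0.0]
force: [-0.5, -0.1, 0.9]
grip_width: 0.239
```

>>> send_rows(claw=[16, 16], xyz=[[0, 0, -0.7], [0, 0, 0]], rotation=[[0, 0, 0], [0, 0, 0]])

```text
time: 16.0
eef_pos: [0.5595, -0.3626, 0.0251]
orientation: [0.0, 0.998, -0.062, 0.0]
force: [-2.1, 1.5, 5.3]
grip_width: 0.242
```

>>> send_rows(claw=[26, 34, 40, 40, 40], xyz=[[0, 0, 0], [0, 0, 0], [0, 0, 0], [0, 0, 25], [0, 0, 45]], rotation=[[0, 0, 0], [0, 0, 0], [0, 0, 0], [0, 0, 0], [0, 0, 0]])

```text
time: 16.5
eef_pos: [0.5579, -0.3613, 0.0916]
orientation: [-0.002, 0.998, -0.062, -0.003]
force: [0.2, 0.3, 0.4]
grip_width: 0.467
```

Run:
```python
from h import *
r=cam("wrist"); save(r,"w15.png"); 
s=monitor.state(); print(s["eef_pos"],s["orientation"],s["force"],s["grip_width"])
```

```text
[ 0.56108956 -0.36401763  0.10240376] [ 0.00280251  0.99808197 -0.06174853  0.00341192] [ 1.15234135 -1.50360244  7.63505005] 0.46914112950533626
```

View pics/w15.png

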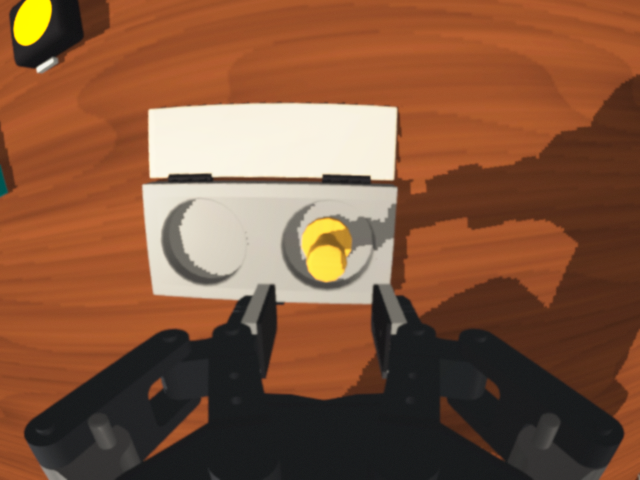

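>>> send_rows(claw=[50, 50, 50, 50, 50], xyz=[[-8, 30, 25], [-11, 40, 0], [-11, 40, 0], [-11, 40, 0], [-11, 40, 0]], rotation=[[0, 0, 0], [0, 0, 0], [0, 0, 0], [0, 0, 0], [0, 0, 0]])

```text
time: 17.05
eef_pos: [0.5066, -0.171, 0.1192]
orientation: [0.0, 0.998, -0.062, 0.0]
force: [0.9, 0.3, -0.5]
grip_width: 0.593
```

>>> send_rows(claw=[50, 50, 50, 50, 50], xyz=[[-11, 40, 0], [-11, 40, 0], [-11, 40, 0], [-11, 40, 0], [-11, 40, 0]], rotation=[[0, 0, 0], [0, 0, 0], [0, 0, 0], [0, 0, 0], [0, 0, 0]])

```text
time: 17.55
eef_pos: [0.4517, 0.029, 0.1193]
orientation: [0.0, 0.998, -0.062, 0.0]
force: [0.5, -0.2, -0.6]
grip_width: 0.587
```

>>> send_rows(claw=[50, 50, 50, 50, 50], xyz=[[-11, 40, 0], [-11, 40, 0], [-11, 40, 0], [0, 0, 0], [0, 0, 0]], rotation=[[0, 0, 0], [0, 0, 0], [0, 0, 0], [0, 0, 0], [0, 0, 0]])

```text
time: 18.05
eef_pos: [0.4193, 0.1479, 0.1192]
orientation: [0.0, 0.998, -0.061, 0.0]
force: [0.3, -0.9, 0.6]
grip_width: 0.585
```

Run:
```python
from h import *
r=cam("wrist"); save(r,"w16.png"); 
s=monitor.state(); print(s["eef_pos"],s["orientation"],s["force"],s["grip_width"],s["joint_positions"])
```

```text
[0.41955467 0.14724033 0.11922439] [ 6.70585520e-05  9.98096542e-01 -6.16702522e-02  2.60407282e-04] [ 0.22494927  0.33995765 -0.02701785] 0.5844920113452549 [ 7.29992330e-02  2.70595742e-01  1.87777084e+00 -2.42201225e-04
  9.92727999e-01  1.76734667e+00]
```

View pics/w16.png

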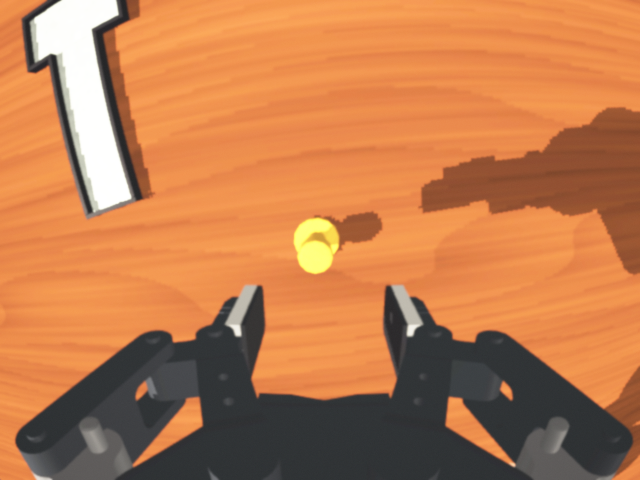

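Run:
```python
from h import *
r=cam("wrist"); print(onz(r,315,257,.044)*1000,onz(r,317,240,.006)*1000)
```

```text
[414.89988653 154.5472291 ] [415.10079285 153.9524138 ]
```

>>> send_rows(claw=[50, 50, 50, 40, 40], xyz=[[-4.5, 5.5, -24], [0, 0, -40], [0, 0, -34], [0, 0, 0], [0, 0, 0]], rotation=[[0, 0, 0], [0, 0, 0], [0, 0, 0], [0, 0, 0], [0, 0, 0]])

```text
time: 18.65
eef_pos: [0.4154, 0.1523, 0.0218]
orientation: [0.0, 0.998, -0.063, -0.0]
force: [0.2, 0.2, 0.1]
grip_width: 0.468
```

Run:
```python
from h import *
r=cam("wrist"); save(r,"w17.png"); 
s=monitor.state(); print(s["eef_pos"],s["orientation"],s["force"],s["grip_width"])
```

```text
[0.41589346 0.15256228 0.02251742] [-1.24667385e-04  9.98052917e-01 -6.23654579e-02  9.52956974e-04] [0.08433691 0.43274266 0.46939702] 0.46812435763362525
```

View pics/w17.png

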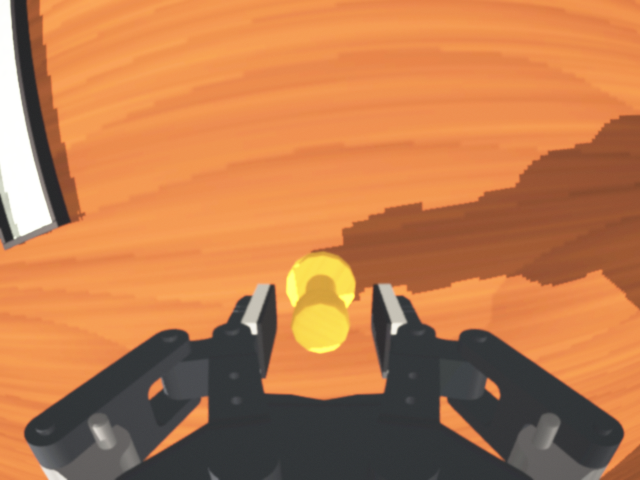

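Peg centred at about column 321, with the jaws' middle at 324; closing.

>>> send_rows(claw=[35, 16, 16, 16, 16], xyz=[[0, 1, 0], [0, 0, 0], [0, 0, 0], [0, 0, 0], [0, 0, 0]], rotation=[[0, 0, 0], [0, 0, 0], [0, 0, 0], [0, 0, 0], [0, 0, 0]])

```text
time: 19.2
eef_pos: [0.4157, 0.1541, 0.0225]
orientation: [-0.0, 0.998, -0.062, 0.001]
force: [-1.1, -1.6, 7.9]
grip_width: 0.241
```

>>> send_rows(claw=[16, 16, 16, 16], xyz=[[0, 0, 0], [0, 0, 20], [0, 0, 40], [0, 0, 25]], rotation=[[0, 0, 0], [0, 0, 0], [0, 0, 0], [0, 0, 0]])

```text
time: 19.6
eef_pos: [0.4153, 0.1542, 0.1089]
orientation: [-0.0, 0.998, -0.062, 0.001]
force: [0.3, -0.5, -0.6]
grip_width: 0.237
```

>>> send_rows(claw=[16, 16, 16, 16, 16], xyz=[[14, -40, 0], [14, -40, 0], [14, -40, 0], [14, -40, 0], [14, -40, 0]], rotation=[[0, 0, 0], [0, 0, 0], [0, 0, 0], [0, 0, 0], [0, 0, 0]])

```text
time: 20.1
eef_pos: [0.4852, -0.0477, 0.1069]
orientation: [0.0, 0.998, -0.062, 0.001]
force: [0.8, 1.9, -0.0]
grip_width: 0.239
```

>>> send_rows(claw=[16, 16, 16, 16, 16], xyz=[[14, -40, 0], [14, -40, 0], [14, -40, 0], [14, -40, 0], [14, -40, 0]], rotation=[[0, 0, 0], [0, 0, 0], [0, 0, 0], [0, 0, 0], [0, 0, 0]])

```text
time: 20.6
eef_pos: [0.5551, -0.2477, 0.1069]
orientation: [0.0, 0.998, -0.062, 0.0]
force: [0.1, 1.7, -0.2]
grip_width: 0.238
```

>>> send_rows(claw=[16, 16, 16], xyz=[[7, -20, 0], [0, 0, 0], [0, 0, 0]], rotation=[[0, 0, 0], [0, 0, 0], [0, 0, 0]])

```text
time: 20.9
eef_pos: [0.5615, -0.2655, 0.1063]
orientation: [-0.0, 0.998, -0.062, -0.0]
force: [-0.2, 0.9, -0.8]
grip_width: 0.241
```

Run:
```python
from h import *
r=cam("wrist"); save(r,"w18.png"); 
s=monitor.state(); print(s["eef_pos"],s["orientation"],s["force"],s["grip_width"])
```

```text
[ 0.56154166 -0.26493131  0.106367  ] [-2.20910692e-04  9.98106973e-01 -6.15011687e-02 -1.68378931e-04] [ 0.79226275  0.30610795 -0.94498962] 0.2381964090253699
```

View pics/w18.png

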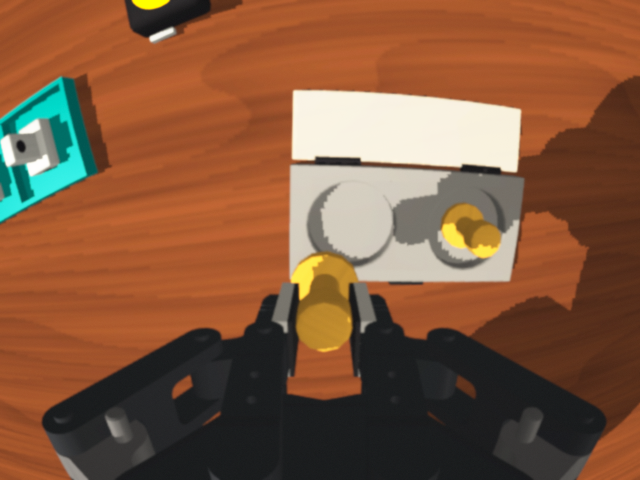

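Run:
```python
from h import *
r=cam("wrist"); print(onz(r,351,222,.016)*1000)
```

```text
[ 572.49194453 -282.53875675]
```

>>> send_rows(claw=[16, 16, 16, 16, 16], xyz=[[8.5, -18, 0], [0, 0, -30], [0, 0, -35], [0, 0, -9], [0, 0, 0]], rotation=[[0, 0, 0], [0, 0, 0], [0, 0, 0], [0, 0, 0], [0, 0, 0]])

```text
time: 21.5
eef_pos: [0.5699, -0.2829, 0.0316]
orientation: [-0.001, 0.998, -0.061, -0.001]
force: [0.7, 0.1, 0.0]
grip_width: 0.241
```

>>> send_rows(claw=[16, 16], xyz=[[0, 0, -4], [0, 0, 0]], rotation=[[0, 0, 0], [0, 0, 0]])

```text
time: 21.7
eef_pos: [0.5708, -0.2841, 0.0295]
orientation: [0.001, 0.998, -0.062, 0.001]
force: [0.5, -0.8, -1.2]
grip_width: 0.238
```

>>> send_rows(claw=[16, 16, 16], xyz=[[0, 0, -1.5], [0, 0, 0], [0, 0, 0]], rotation=[[0, 0, 0], [0, 0, 0], [0, 0, 0]])

```text
time: 22.0
eef_pos: [0.5704, -0.284, 0.027]
orientation: [0.0, 0.998, -0.062, 0.0]
force: [0.4, -0.5, 0.0]
grip_width: 0.235
```

>>> send_rows(claw=[16, 16], xyz=[[0, 0, -1], [0, 0, 0]], rotation=[[0, 0, 0], [0, 0, 0]])

```text
time: 22.2
eef_pos: [0.5706, -0.2842, 0.0266]
orientation: [0.0, 0.998, -0.062, 0.0]
force: [-0.7, 0.5, 5.3]
grip_width: 0.237
```

>>> send_rows(claw=[26, 34, 40, 40, 40], xyz=[[0, 0, 0], [0, 0, 0], [0, 0, 0], [0, 0, 25], [0, 0, 45]], rotation=[[0, 0, 0], [0, 0, 0], [0, 0, 0], [0, 0, 0], [0, 0, 0]])

```text
time: 22.7
eef_pos: [0.5688, -0.2829, 0.0934]
orientation: [-0.002, 0.998, -0.062, -0.003]
force: [-0.3, -0.3, 0.2]
grip_width: 0.465
```

Run:
```python
from h import *
r=cam("wrist"); save(r,"w19.png"); 
s=monitor.state(); print(s["eef_pos"],s["orientation"],s["force"],s["grip_width"])
```

```text
[ 0.57228604 -0.28531899  0.10370856] [ 0.00237453  0.99808352 -0.06172876  0.00363557] [ 2.06307731 -0.77523228  8.07616653] 0.4676515958265552
```

View pics/w19.png

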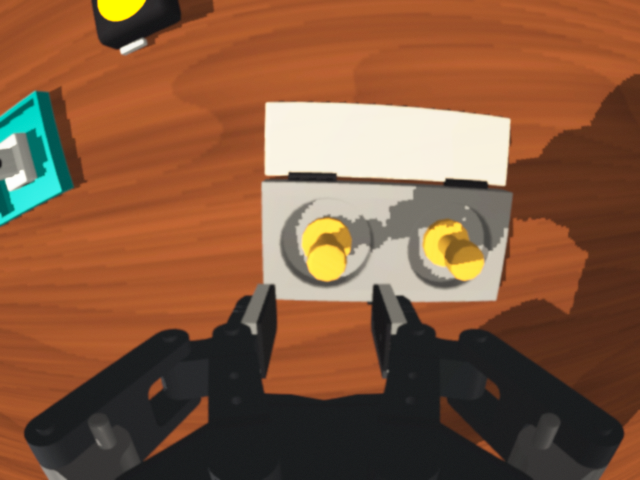

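>>> send_rows(claw=[55, 55, 55, 55, 55], xyz=[[-15, 0, 30], [-22, 0, 10], [-22, 0, 10], [-22, 0, 0], [-22, 0, 0]], rotation=[[0, 0, 8.5], [0, 0, 8.5], [0, 0, 8.5], [0, 0, 8.5], [0, 0, 8.5]])

```text
time: 23.25
eef_pos: [0.4665, -0.284, 0.146]
orientation: [0.0, 0.952, 0.307, 0.0]
force: [0.8, -0.2, -0.5]
grip_width: 0.646
```

>>> send_rows(claw=[55, 55, 55, 55, 55], xyz=[[-22, 0, 0], [-22, 0, 0], [-22, 0, 0], [-22, 0, 0], [-22, -10, 0]], rotation=[[0, 0, 8.5], [0, 0, 8.5], [0, 0, 8.5], [0, 0, 8.5], [0, 0, 8.5]])

```text
time: 23.75
eef_pos: [0.3565, -0.2933, 0.1457]
orientation: [0.0, 0.775, 0.631, 0.0]
force: [0.7, -0.6, -0.2]
grip_width: 0.644
```

>>> send_rows(claw=[55, 55, 55, 55], xyz=[[-22, 0, 0], [0, 0, 0], [0, 0, 0], [0, 0, 0]], rotation=[[0, 0, 8.5], [0, 0, 0], [0, 0, 0], [0, 0, 0]])

```text
time: 24.15
eef_pos: [0.3359, -0.294, 0.1458]
orientation: [0.0, 0.729, 0.684, 0.0]
force: [-0.2, -0.2, -0.3]
grip_width: 0.646
```

Run:
```python
from h import *
r=cam("wrist"); save(r,"w20.png"); 
s=monitor.state(); print(s["eef_pos"],s["orientation"],s["force"],s["grip_width"],s["joint_positions"])
t=cam("top"); save(t,"t20.png")
```

```text
[ 0.33588734 -0.29392455  0.14566587] [1.48338874e-04 7.29221184e-01 6.84278045e-01 1.23247448e-05] [0.25327381 0.83016684 0.14007458] 0.6401475797525186 [-9.82523397e-01  2.35255033e-01  1.84266845e+00  8.36872493e-05
  1.06338059e+00 -9.18994151e-01]
```

View pics/w20.png

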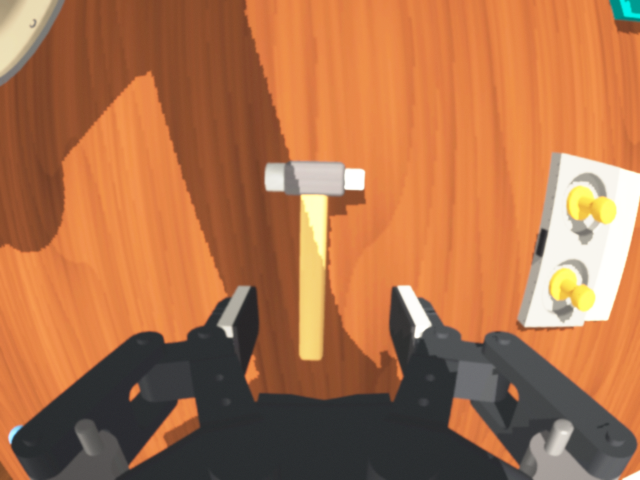

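Run:
```python
from h import *
r=cam("wrist"); 
for p,z in [((315,178),.024),((314.5,196),.022),((311.5,355),.022),((266,177),.012),((364,179),.012)]: print(p,onz(r,*p,z)*1000)
H,S,V=hsv(r)
comps(r,(H>18)&(H<32)&(S>100)&(V>110),"handle",.022,400)
save(r,"w20c.png",250,150,130,220,2.7)
```

```text
(315, 178) [ 330.87649426 -252.34497676]
(314.5, 196) [ 329.58062084 -265.57084449]
(311.5, 355) [ 317.58659478 -398.33976988]
(266, 177) [ 293.99619418 -250.15718774]
(364, 179) [ 366.87838727 -256.45114403]
handle px (549, 269, 46, 43) c [ 560.9 -364.7] size [29.2 67.9] ang 53.8
handle px (300, 196, 27, 164) c [ 322.9 -334. ] size [137.9  18.9] ang 84.8
handle px (567, 187, 49, 37) c [ 572.4 -284.2] size [28.9 64.8] ang 76.6
```

View pics/w20c.png

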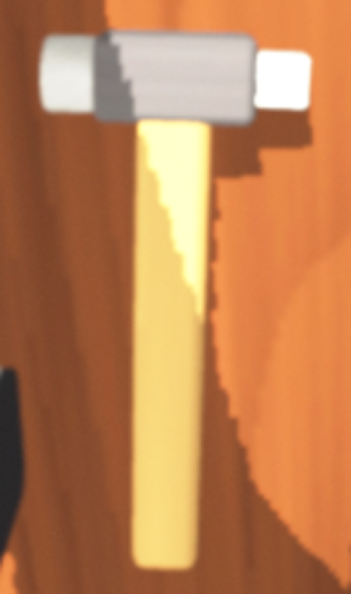

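>>> send_rows(claw=[50, 50, 50, 50, 50], xyz=[[-8.5, 3, -20], [0, 0, -40], [0, 0, -40], [0, 0, -15], [0, 0, 0]], rotation=[[0, 0, -1.5], [0, 0, 0], [0, 0, 0], [0, 0, 0], [0, 0, 0]])

```text
time: 24.8
eef_pos: [0.3263, -0.2898, 0.0289]
orientation: [-0.002, 0.738, 0.675, 0.0]
force: [-0.7, -0.5, -0.4]
grip_width: 0.585
```

Run:
```python
from h import *
r=cam("wrist"); save(r,"w21.png"); 
s=monitor.state(); print(s["eef_pos"],s["orientation"],s["force"],s["grip_width"])
```

```text
[ 0.32686085 -0.29066676  0.03031743] [-7.80038279e-04  7.37810024e-01  6.75007959e-01  1.25173573e-04] [ 0.61600669 -1.04323284  0.1031917 ] 0.5895336678522389
```

View pics/w21.png

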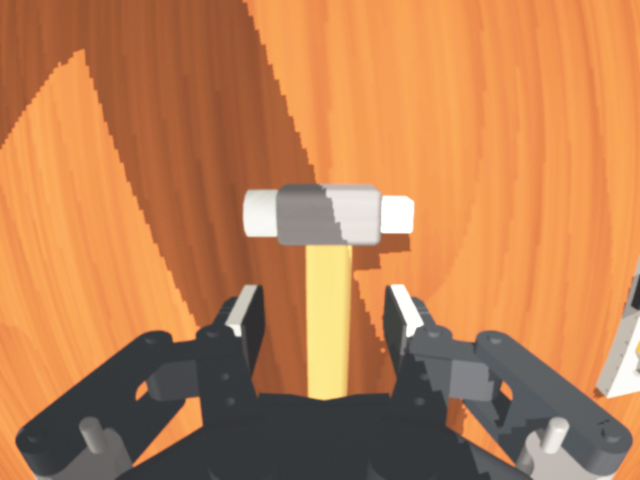

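>>> send_rows(claw=[50, 40, 14, 14, 14], xyz=[[2, 0, -20.5], [0, 0, 0], [0, 0, 0], [0, 0, 0], [0, 0, 0]], rotation=[[0, 0, 0], [0, 0, 0], [0, 0, 0], [0, 0, 0], [0, 0, 0]], newtons=70)

```text
time: 25.35
eef_pos: [0.3292, -0.2915, 0.0116]
orientation: [0.001, 0.738, 0.675, -0.0]
force: [-0.3, 0.5, 5.9]
grip_width: 0.208
```

>>> send_rows(claw=[14, 14, 14, 14, 14], xyz=[[0, 0, 0], [0, 0, 0], [0, 0, 20], [0, 0, 40], [0, 0, 0]], rotation=[[0, 0, 0], [0, 0, 0], [0, 0, 0], [0, 0, 0], [0, 0, 0]])

```text
time: 25.85
eef_pos: [0.3302, -0.293, 0.0747]
orientation: [0.004, 0.738, 0.675, -0.001]
force: [0.3, -0.2, -1.8]
grip_width: 0.206
```

Run:
```python
from h import *
r=cam("wrist"); save(r,"w22.png"); 
t=cam("side"); save(t,"s22.png",80,200,300,280,2)
s=monitor.state(); print(s["eef_pos"],s["orientation"],s["force"],s["wrist_torque"],s["grip_width"])
```

```text
[ 0.32900215 -0.29127871  0.07115927] [ 1.23918595e-03  7.37788357e-01  6.75030933e-01 -2.10690694e-04] [ 0.32741155  0.03069548 -1.42364387] [ 0.02179885  0.01583942 -0.04936536] 0.21052391281985072
```

View pics/w22.png

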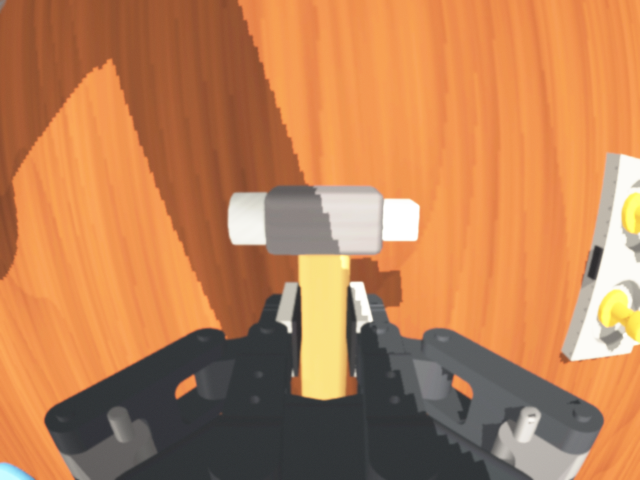

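View pics/s22.png

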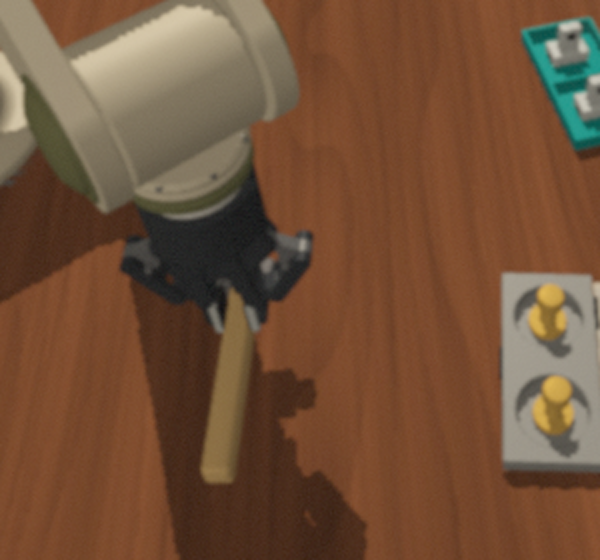

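>>> send_rows(claw=[14, 14, 14, 14, 14], xyz=[[6, 15, 30], [15, 36, 25], [15, 36, 0], [15, 36, 0], [15, 36, 0]], rotation=[[0, 0, -2], [0, 0, -4.5], [0, 0, -4.5], [0, 0, -4.5], [0, 0, -4.5]])

```text
time: 26.45
eef_pos: [0.3947, -0.1302, 0.1245]
orientation: [-0.001, 0.845, 0.535, -0.0]
force: [0.1, -0.7, -1.7]
grip_width: 0.208
```

>>> send_rows(claw=[14, 14, 14, 14, 14], xyz=[[15, 36, 0], [15, 36, 0], [15, 36, 0], [15, 36, 0], [15, 36, 0]], rotation=[[0, 0, -4.5], [0, 0, -4.5], [0, 0, -4.5], [0, 0, -4.5], [0, 0, -4.5]])

```text
time: 26.95
eef_pos: [0.4696, 0.0498, 0.1242]
orientation: [-0.0, 0.933, 0.36, -0.001]
force: [0.3, -0.4, -1.0]
grip_width: 0.209
```

>>> send_rows(claw=[14, 14, 14, 14, 14], xyz=[[15, 36, 0], [15, 36, 0], [15, 36, 0], [15, 36, 0], [15, 36, 0]], rotation=[[0, 0, -4.5], [0, 0, -4.5], [0, 0, -4.5], [0, 0, -4.5], [0, 0, -4.5]])

```text
time: 27.45
eef_pos: [0.5446, 0.2295, 0.1238]
orientation: [0.0, 0.985, 0.171, -0.001]
force: [1.1, 0.0, -1.4]
grip_width: 0.212
```

>>> send_rows(claw=[14, 14, 14, 14, 14], xyz=[[15, 36, 0], [15, 36, 0], [0, 0, 0], [0, 0, 0], [0, 0, 0]], rotation=[[0, 0, -4.5], [0, 0, -4.5], [0, 0, -3], [0, 0, 0], [0, 0, 0]])

```text
time: 27.95
eef_pos: [0.5743, 0.2995, 0.1242]
orientation: [0.0, 0.998, 0.07, -0.001]
force: [-0.5, 0.0, -1.1]
grip_width: 0.204
```

Run:
```python
from h import *
r=cam("wrist"); save(r,"w23.png"); 
s=monitor.state(); print(s["eef_pos"],s["orientation"],s["force"],s["wrist_torque"],s["grip_width"])
t=cam("top"); save(t,"t23.png",120,150,180,180,3.3)
```

```text
[0.57446825 0.29933483 0.1245459 ] [ 1.98719998e-04  9.97597537e-01  6.92724411e-02 -6.65512459e-04] [-0.8310902   0.43013007 -1.1072389 ] [-0.04432689 -0.01945858 -0.00889041] 0.20424441818606273
```

View pics/w23.png

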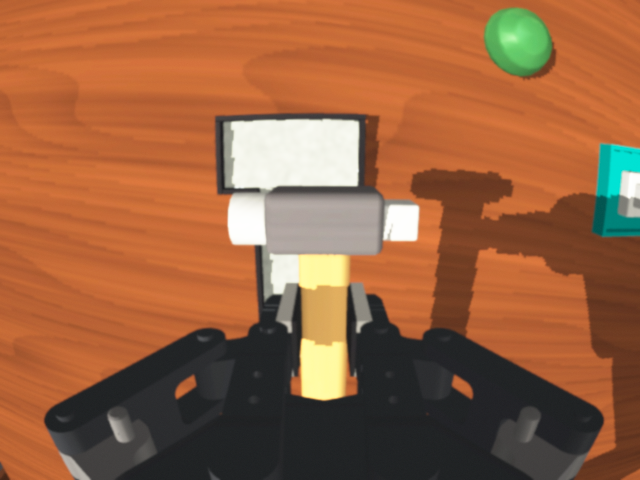

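View pics/t23.png

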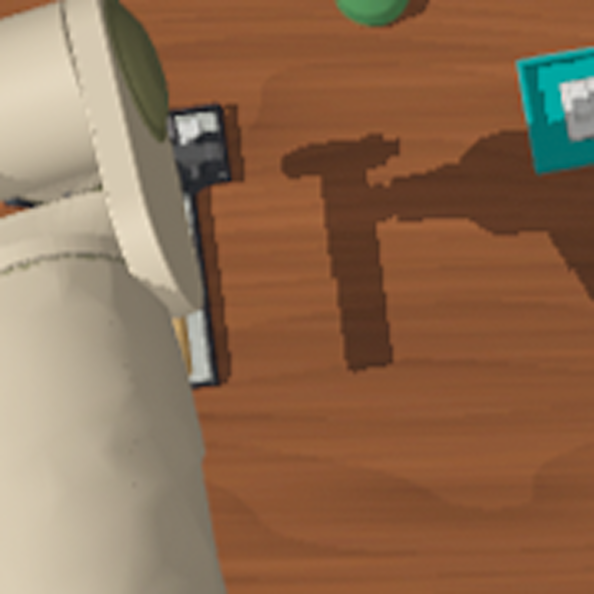

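Run:
```python
from h import *
r=cam("wrist")
A,B,C=[onz(r,*p,.012)*1000 for p in [(216.5,116.5),(366,115),(218.5,194)]]
print(A,B,C,np.linalg.norm(A-B),np.linalg.norm(A-C))
d=B-A; ang=np.arctan2(d[1],d[0])+np.pi/2; print(np.degrees(ang))
x=np.array([np.cos(ang),np.sin(ang)]); m=(A+B)/2; print("origin",m-78*x,"tcp target",m-78*x+12*x)
# from first top image
im=cv2.imread("pics/top0.png")[:,:,::-1]; t=cam("top"); 
S=cv2.cvtColor(np.ascontiguousarray(im),cv2.COLOR_RGB2HSV); m=((S[:,:,1]<70)&(S[:,:,2]>70))
for z in(.006,.012): comps(t,m,"T",z,400,roi=(130,170,80,110))
```

```text
[647.2196553  386.11960609] [660.44748674 284.10481386] [592.79194631 378.9556439 ] 102.8688162542753 54.8971571250168
7.388082293848289
origin [576.48113242 325.08224278] tcp target [588.38150759 326.62531465]
T px (145, 184, 43, 85) c [556.3 320. ] size [192.9  96.6] ang 7.6
T px (145, 184, 43, 85) c [555.3 318.5] size [192.   96.2] ang 7.6
```

Run:
```python
from h import *
r=cam("wrist"); s=monitor.state(); p=s["eef_pos"]*1000
for q,z in [((324,255),p[2]/1000-.0097+.022),((231,220),p[2]/1000-.0097+.012),((418,222),p[2]/1000-.0097+.012)]: 
    w=onz(r,*q,z)*1000-p[:2]; a=np.radians(7.95); print(w@[np.cos(a),np.sin(a)], w@[-np.sin(a),np.cos(a)])
```

```text
24.391795565356627 1.4592853307604958
35.45702333762608 37.92131406252424
34.613076341740744 -35.485334082020714
```

>>> send_rows(claw=[14, 14, 14, 14, 14], xyz=[[13.5, 25.5, 0], [0, 0, -30], [0, 0, -35], [0, 0, 0], [0, 0, 0]], rotation=[[0, 0, -0.4], [0, 0, 0], [0, 0, 0], [0, 0, 0], [0, 0, 0]])

```text
time: 28.7
eef_pos: [0.5885, 0.3254, 0.061]
orientation: [-0.0, 0.998, 0.065, 0.0]
force: [0.7, 0.8, -1.0]
grip_width: 0.209
```

Run:
```python
from h import *
r=cam("wrist"); save(r,"w24.png"); 
t=cam("side"); save(t,"s24.png",230,90,160,110,5)
s=monitor.state(); print(s["eef_pos"],s["orientation"],s["force"],s["grip_width"])
```

```text
[0.58934547 0.32575856 0.06262954] [-4.87282295e-04  9.97854949e-01  6.54388757e-02  1.73685450e-03] [-0.20268438  0.84374191 -0.71439165] 0.20727850230613207
```

View pics/w24.png

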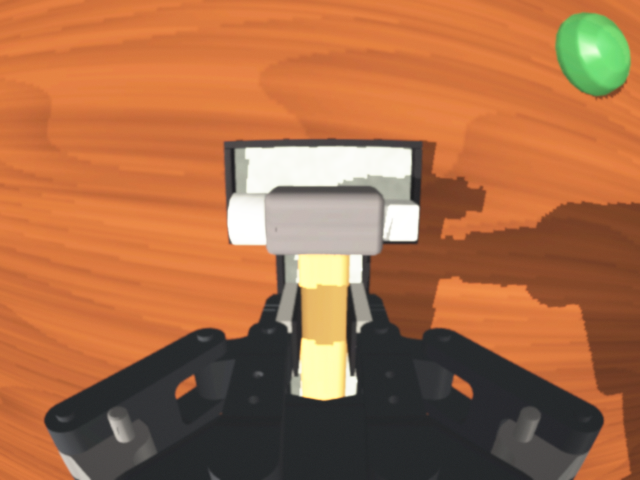

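View pics/s24.png

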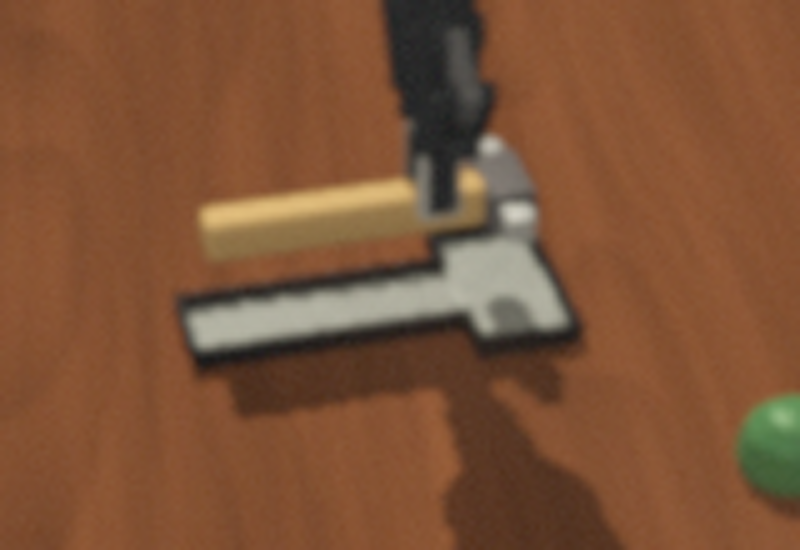

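Run:
```python
from h import *
r=cam("wrist"); save(r,"w24c.png",215,130,215,130,3.5)
P=np.array([onz(r,*p,.012)*1000 for p in [(224.5,141.5),(422,141),(416.5,243),(229.5,243.5)]])
print(P.round(1)); c=P.mean(0); d=(P[1]+P[2]-P[0]-P[3]); a=np.arctan2(d[1],d[0])+np.pi/2
print(np.degrees(a),np.linalg.norm(d)/2, "origin",c-50*np.array([np.cos(a),np.sin(a)]),monitor.state()["eef_pos"])
```

```text
[[648.  387.7]
 [661.8 285.1]
 [606.7 278.3]
 [592.9 380.3]]
7.669392039067701 103.2707063410778 origin [577.81438505 326.19531707] [0.58930336 0.32574705 0.06257996]
```

View pics/w24c.png

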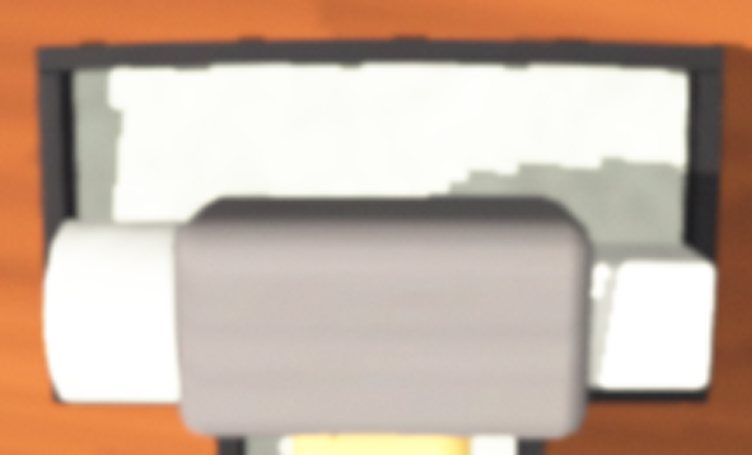

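>>> send_rows(claw=[14, 14, 14, 14, 14], xyz=[[1.5, 0.5, -20], [0, 0, -17], [0, 0, -7], [0, 0, 0], [0, 0, 0]], rotation=[[0, 0, 0], [0, 0, 0], [0, 0, 0], [0, 0, 0], [0, 0, 0]])

```text
time: 29.35
eef_pos: [0.59, 0.3261, 0.0165]
orientation: [-0.0, 0.998, 0.065, 0.0]
force: [0.3, 0.1, -1.1]
grip_width: 0.205
```

Run:
```python
from h import *
r=cam("wrist"); save(r,"w25.png"); 
t=cam("side"); save(t,"s25.png",230,90,160,110,5)
s=monitor.state(); print(s["eef_pos"],s["orientation"],s["force"],s["grip_width"])
```

```text
[0.58991346 0.32610245 0.01642536] [-7.54732715e-05  9.97852347e-01  6.55029331e-02  2.33350656e-04] [ 0.42691341  0.06859309 -1.17400675] 0.20784421583680918
```

View pics/w25.png

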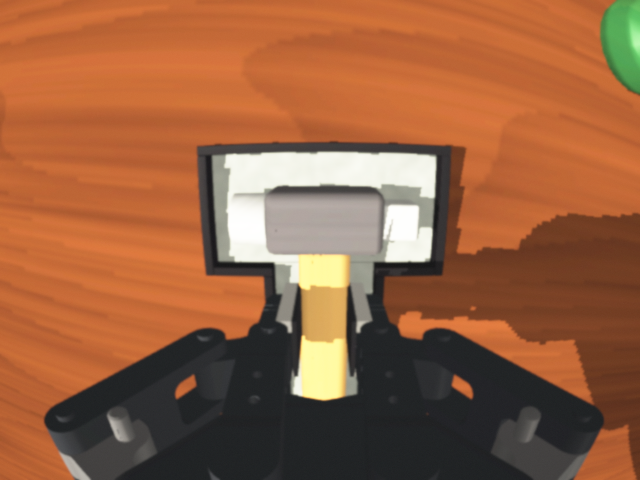

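View pics/s25.png

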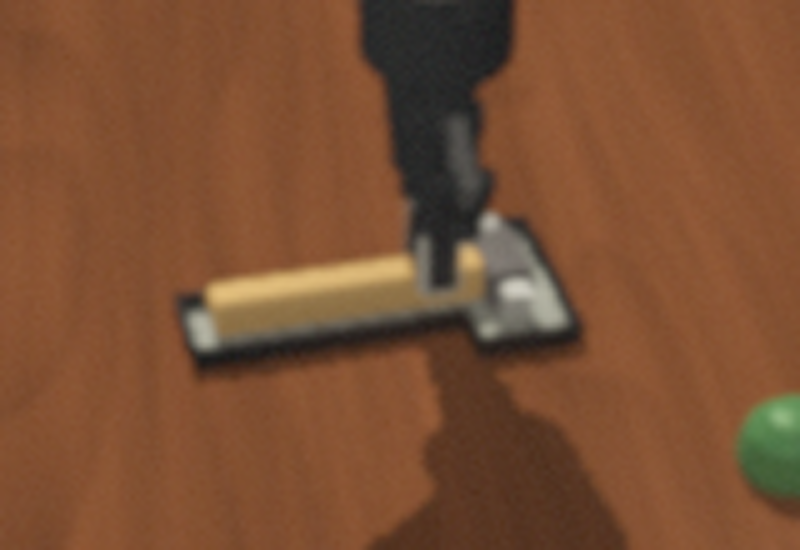

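>>> send_rows(claw=[14, 14, 14, 14], xyz=[[0, 0, -1.5], [0, 0, 0], [0, 0, -0.7], [0, 0, 0]], rotation=[[0, 0, 0], [0, 0, 0], [0, 0, 0], [0, 0, 0]])

```text
time: 29.85
eef_pos: [0.59, 0.3262, 0.0157]
orientation: [-0.0, 0.998, 0.066, 0.0]
force: [-4.8, -1.7, 10.5]
grip_width: 0.208
```

Contact with the floor; opening gently and rising.

>>> send_rows(claw=[24, 28, 32, 32, 32], xyz=[[0, 0, 0], [0, 0, 0], [0, 0, 0], [0, 0, 20], [0, 0, 40]], rotation=[[0, 0, 0], [0, 0, 0], [0, 0, 0], [0, 0, 0], [0, 0, 0]])

```text
time: 30.35
eef_pos: [0.5882, 0.3254, 0.0714]
orientation: [0.001, 0.998, 0.065, -0.003]
force: [0.2, 0.1, 0.1]
grip_width: 0.374
```

>>> send_rows(claw=[45, 45, 45, 45], xyz=[[0, 0, 30], [-20, -20, 30], [-40, -40, 0], [0, 0, 0]], rotation=[[0, 0, 0], [0, 0, 0], [0, 0, 0], [0, 0, 0]])

```text
time: 30.75
eef_pos: [0.5287, 0.2676, 0.1321]
orientation: [0.001, 0.998, 0.065, -0.004]
force: [-0.3, 0.1, -0.8]
grip_width: 0.523
```

Run:
```python
from h import *
r=cam("wrist"); save(r,"w26.png"); 
t=cam("side"); save(t,"s26.png")
s=monitor.state(); print(s["eef_pos"],s["orientation"],s["force"],s["grip_width"])
```

```text
[0.53411549 0.27024815 0.13429969] [-2.80137206e-05  9.97875302e-01  6.51526780e-02  9.60428410e-05] [ 0.36003886 -1.29860117  0.46012183] 0.5289537380344278
```

View pics/w26.png

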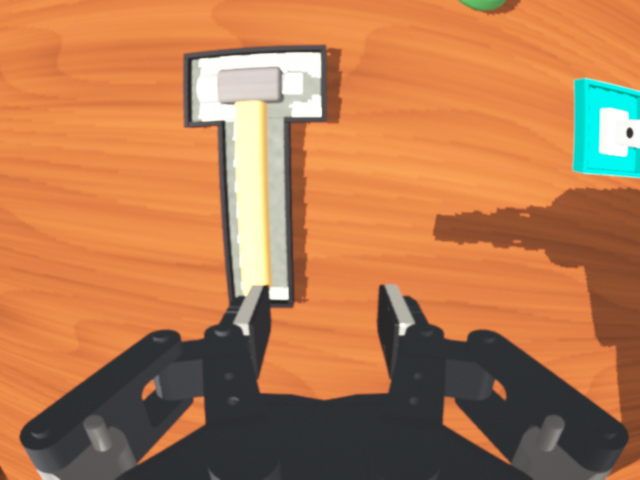

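View pics/s26.png

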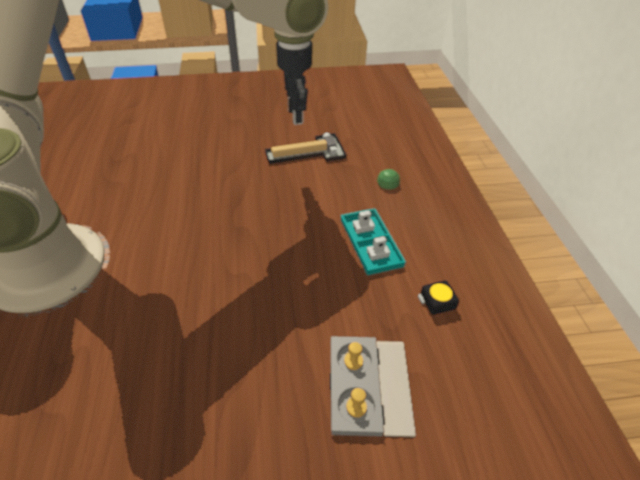

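>>> send_rows(claw=[45, 45, 45, 45, 45], xyz=[[-20, -40, 30], [-20, -40, 0], [-20, -40, 0], [-20, -40, 0], [0, 0, 0]], rotation=[[0, 0, 0], [0, 0, 0], [0, 0, 0], [0, 0, 0], [0, 0, 0]])

```text
time: 31.35
eef_pos: [0.4557, 0.1109, 0.1623]
orientation: [0.0, 0.998, 0.064, 0.0]
force: [0.5, 0.3, 0.0]
grip_width: 0.528
```

Run:
```python
from h import *
t=cam("top"); save(t,"t27.png",130,110,380,180,2.1)
```

```text
(no output)
```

View pics/t27.png

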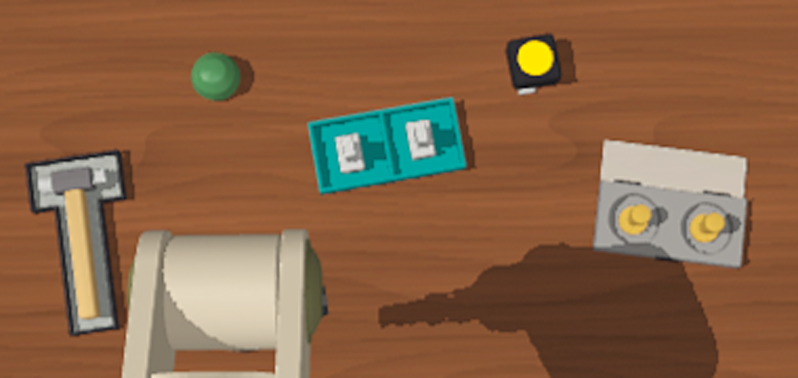

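The top view shows the hammer lying inside the T-tray, both sliders upright in their bays and both pegs upright in their wells. The paperweight and tape measure haven't moved.

```bash
python3 -c "
from rig import order; print(order.finish_job())"
```

```text
the job is handed in; nothing more can be done
None
```

I finished the job and handed it in at about 31 s, in the order you asked: sliders, then pegs, then the hammer. The hand-in gave no verdict.

- **Sliders:** both stand upright, one in each square bay of the teal tray.
- **Pegs:** both stand upright, one in each round well of the hook case.
- **Hammer:** it lies flat in the T-shaped tray, with its head in the wide bay and its handle in the narrow one.
- **Bystanders:** the paperweight and tape measure look to be where they started.

My last checks were a top, a side and a wrist picture, with the gripper clear of everything. The highest force reading I saw was about 11 N, when the hammer touched the tray floor.

The top and wrist cameras disagreed by about 3 mm on where the hammer tray was. I aimed between the two, and the tray has about 12 mm of clearance. No check failed.

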